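# Change over and restart the sole dryer

### The job

Change over the sole dryer: lift off its wire guard, move the two larger dried soles from the bed into the outgoing tray, lay all the small soles waiting on the bench in front of it flat on the perforated bed, tread down and none overlapping, and set the guard back over them, fully home between the corner guides so that its rim holds the guard switch lever down. Turn the temperature knob until the pointer lines up with the brass set tab, and only when all that is done lift the locking collar of the start toggle and flip the lever over to on, leaving the collar dropped back down. Leave the other things on the bench where they are.

Things in the scene. Friction and masses are not known exactly. Their poses are not given: they have to be found in the camera images.
- sole1: a small black rubber child's sole (outsole), 118 mm long, 52 mm wide at the ball and 38 mm at the waist, 41 at the heel, 14 mm thick, 50 to 100 g. Origin: centre of its underside; x points to the toe, z out of the plain upper face (the tread is underneath). Grip it across the waist, over its origin. Some of the four soles may be absent
- sole2: a small black rubber child's sole (outsole), 118 mm long, 52 mm wide at the ball and 38 mm at the waist, 41 at the heel, 14 mm thick, 50 to 100 g. Origin: centre of its underside; x points to the toe, z out of the plain upper face (the tread is underneath). Grip it across the waist, over its origin. Some of the four soles may be absent
- sole3: a small black rubber child's sole (outsole), 118 mm long, 52 mm wide at the ball and 38 mm at the waist, 41 at the heel, 14 mm thick, 50 to 100 g. Origin: centre of its underside; x points to the toe, z out of the plain upper face (the tread is underneath). Grip it across the waist, over its origin. Some of the four soles may be absent
- sole4: a small black rubber child's sole (outsole), 118 mm long, 52 mm wide at the ball and 38 mm at the waist, 41 at the heel, 14 mm thick, 50 to 100 g. Origin: centre of its underside; x points to the toe, z out of the plain upper face (the tread is underneath). Grip it across the waist, over its origin. Some of the four soles may be absent
- dried1: one of the two dried soles of the last batch, black and plainly larger: 148 mm long, 64 mm wide at the ball and 47 to 52 mm at the waist and heel, 16 mm thick, 80 to 150 g; it starts on the bed under the guard. Origin: centre of its underside; x points to the toe, z up. Grip it across the waist
- dried2: one of the two dried soles of the last batch, black and plainly larger: 148 mm long, 64 mm wide at the ball and 47 to 52 mm at the waist and heel, 16 mm thick, 80 to 150 g; it starts on the bed under the guard. Origin: centre of its underside; x points to the toe, z up. Grip it across the waist
- out_tray: fixed grey outgoing tray on the bench beyond the console's +y end, 195 mm square, 30 mm high, walls and floor 4 mm. Origin: centre of its underside
- dryer: fixed low grey warm-air sole dryer. Origin: on the bench under the bed's centre; x across the bed, away from the robot; y along it, to the robot's left. Housing 210 (x) by 390 (y) mm, from y -175 to +215, top at z 45. Perforated bed plate 160 by 296 mm, top at z 50: room for four soles side by side, lying along x, 75 mm apart. Console at its +y end, 210 by 160 mm, centred at y +290, top at z 70
- guard_seat (a point): where the guard's origin lies when it is fully home on the four corner pads (dryer z 51 mm), axes as the dryer's. Flared steel guides at each corner, 21 mm higher than the pads, leave the guard 3 mm of play per side at pad height and open outwards above
- guard: the loose wire guard of the bed: an open-bottomed steel frame 180 mm (its x) by 320 mm (its y), walls 5 mm thick and 34 mm high, wire grille on top, a black bar handle above; 0.4 to 0.7 kg. Origin: centre of its open underside. It fits the dryer either way round, long side along the dryer's y. The bench to the robot's right of the dryer has free room for it
- guard_handle (a point): middle of the guard's handle bar, 76 mm above its origin; the bar is 12 mm thick, 120 mm long, along the guard's y, and has about 35 mm of free space beneath it
- guard_switch (a joint): hinged lever of the guard switch on the dryer's far edge, rad: 0 = up, about 0.28 = pressed down by the rim of a guard that is fully home (pressed counts from 0.22); spring return, about 1.5 N at the roller
- switch_roller (a point): top of the white roller at the end of the switch lever (60 mm arm along the dryer's y); when up it stands about 17 mm above the pads, under the guard's far long side
- temp_knob (a joint): temperature knob, rad, 0 to 5, growing clockwise seen from above. It drives the pointer through a gear: 12 mm of pointer travel per rad. It stays where it is left (friction about 0.03 N m)
- temp_knob_grip (a point): on the knob's vertical axis at gripping height, 37 mm above the console's top. The knob is a 48 mm disc with an upright bar grip 46 mm long, 14 mm thick and 32 mm high, its top 7 mm above this point. x of this point runs along the bar: it is the dryer's x at joint 0 and turns with the knob
- pointer_tip (a point): tip of the thin black pointer on the console's white scale. It slides along the dryer's y: towards -y (the robot's right) as the knob turns clockwise
- set_mark (a point): thin end of the fixed brass set tab beside the scale, axes as the dryer's; the pointer is set when its tip and this point agree along y
- start_lever (a joint): locking start toggle at the console's far side, rad: 0 = off (leaning 0.35 rad to the dryer's +y), 0.62 to 0.7 = on (leaning to -y, towards the bed). It turns about a line along the dryer's x through x +58, y +290, z 74 mm from the dryer's origin (the pivot), and cannot pass the middle while its collar is down
- lock_collar (a joint): lift of the locking collar along the lever, m: 0 = down (locked) to 0.013 = fully up. It must be held up more than about 8 mm to let the lever pass the middle; springs back by itself, 2.4 N at rest to 4.4 N fully lifted
- collar_mid (a point): middle of the locking collar, a ribbed metal sleeve 26 mm across, 28 mm long, 64 mm from the pivot along the lever (77 when up); z here runs outwards along the lever, whose ball end is at 110 mm. Grip it across the dryer's x: it turns between the fingers as the lever swings. Two gate humps beside the stem, 26 mm over their outsides, rise 30 mm above the pivot
- cement_jar: bystander: glass jar, 66 mm across, 100 mm tall; origin under its centre
- cement_brush: bystander: brush, 190 mm, lying along its x; origin under its centre
- shoe_last: bystander: wooden shoe last, 200 mm long along its x, 66 wide, 88 tall; origin under its centre
- tape_roll: bystander: roll of tape lying flat, 90 mm across, 25 mm high; origin under its centre
Not all that is in view belongs to the job. What is shaped like the sole3 but orange is not meant.

How it is judged:
By the outcome, as a careful person would: the job done as asked, in the order asked, and still so for the second after the job is handed in, with the robot touching nothing.
Of sole1, sole2, sole3, sole4 only 2 to 4 are there at a start; the rules pass over those that are not, and their reading is None.
At some moment in a run one of sole1, sole2, sole3, sole4 may be knocked a few centimetres aside while the robot is not near it.
Once in a run the grip may slacken for a moment while it holds something.
It also fails if it takes over 210 s, if anything falls off the work surface, if the arm or the gripper's body presses on something with over 40 N, if the wrist force passes 120 N, or if a joint passes its speed limit or range.

### The arm

A 6-joint arm with a two-finger parallel gripper is mounted at the origin on the work surface. World frame = base frame: x ahead of the robot, y to its left, z up, the work surface at z = 0. Lengths are in mm, angles in rad, forces in N, time in s.
With the tool pointing down it reaches from about 400 to 925 mm from the base axis. Payload 12.5 kg.
Tool frame: the origin (TCP) lies at the centre of the arm's flange, where the gripper is bolted on; the fingertips stand 190 mm ahead of it and the grasp point (between the pads) lies 171 mm ahead of it; z points along the fingers, y is the direction in which the jaws open and shut (so a half turn about z gives the same grasp; the last joint's range is limited). The gripper opens to 95 mm and grips with 3 to 60 N. Pads are 20 mm wide; open, the fingers measure 119 mm over their backs; the gripper's body (75 mm by 180 mm) begins 59 mm behind the grasp point.
Start: joints at [-1.45, 0.491, 1.559, -0, 1.092, -0.106], TCP at [140.558, -608.99, 404.761] pointing down, gripper open.
Joint ranges: [-3.1, 3.1], [-0.84, 2.19], [0.05, 2.79], [-1.13, 4.28], [0.06, 2.93], [-2.69, 2.69]. Speed limits (rad/s): [2.22, 2.22, 2.79, 3.14, 3.14, 3.14].

### API

Orientations are given as [roll, pitch, yaw] about the fixed x, y, z axes, in that order (R = Rz(yaw) Ry(pitch) Rx(roll)).
In Python, from cell import env gives the robot as it stands.
- The arm moves only by the shell command python3 -m pendant 'ROWS'. ROWS is JSON, a list of rows, each an object of numbers: "x", "y", "z": the shift along the tool's x, y, z in units of 150 mm (1.0 is 150 mm); "rx", "ry", "rz": the turn, a rotation vector about the tool's x, y, z in units of 45 degrees (1.0 is 45 degrees); "jaw": the opening, from 0 (shut) to 1 (fully open). In form: [{"x": .., "y": .., "z": .., "rx": .., "ry": .., "rz": .., "jaw": ..}, ...]. A call has 1 to 10 rows; each row is the pose to reach, as a shift and turn from the pose commanded when the call began, along the tool's axes at that moment; what a row does not reach only later rows make up. A row lasts 1/8 s, in which the tool goes at most 62.5 mm and 10.7 degrees, less where a joint would pass 70% of its speed; a pose out of reach is approached as far as the arm can. A call with a number of a shift or a turn outside -1 to 1 is refused whole. A call with a gripper value outside its range is refused whole. The fingers move at their own pace and stop on an object; the grip force is fixed at half the most. Time passes only in rows, so rows that repeat a pose let the fingers close. It gives the time, the measured TCP pose, the force and the opening at its end, in the units of the state.
- env.state(): the state, without advancing time (a new reading comes with each control period).
- env.read_camera(name): name is "scene" or "side" or "wrist"; returns a dict with "img" (480x640x3 uint8, red, green, blue), "fx", "fy", "cx", "cy" (pixels), "D" ([k1, k2, p1, p2, k3] as OpenCV has them; the pictures are not rectified), "rvec" (rotation vector, rad) and "tvec" (3), from world to camera coordinates, as OpenCV has them. Camera axes: x right, y down, z forward; pixel columns grow to the right and rows downward; lengths in mm; the calibration is good to about 2 mm. A picture is of the moment at which its call begins. There is no depth.
- env.job_done(): hands the job in, once; it reports no verdict.
The state is a dict: "t": time; "joints": joint angles; "qvel": joint speeds; "tau": joint torques, N m; "eef_pos": TCP position; "tcp_rot": TCP orientation; "ft_force": force on the tool from outside, world axes, zero at the start; "moment": the same for the moment, N m; "opening": opening from 0.0 (shut) to 1.0 (fully open).
Only numpy, scipy, OpenCV 4.12 (cv2) and the standard library are available. Lean on these libraries where they do the work, as an engineer would, in place of code of your own. Each camera call takes 0.05 s, during which the arm holds its last target.

## Working session

There is one attempt and no reset: what is moved stays moved. The work goes in short steps, Python scripts to look and compute and a shell command to move; the robot and the scene stay as the last step left them, time stands still between calls to the robot, and variables do not carry over. Pictures are saved under pics/ and viewed, and the job is handed in when it is done.

```bash
ls; mkdir -p pics
cat > h.py <<'E'
import numpy as np, cv2
from cell import env
def cam(n):
    return env.read_camera(n)
def save(n,f):
    c=cam(n); cv2.imwrite('pics/'+f,c['img'][:,:,::-1]); return c
def K(c): return np.array([[c['fx'],0,c['cx']],[0,c['fy'],c['cy']],[0,0,1.]])
def pix2w(c,uv,z):
    p=cv2.undistortPoints(np.array([[uv]],float),K(c),np.array(c['D'],float))[0,0]
    R=cv2.Rodrigues(np.array(c['rvec'],float))[0]; t=np.array(c['tvec'],float).ravel()
    o=-R.T@t; d=R.T@np.array([p[0],p[1],1]); s=(z-o[2])/d[2]; return o+s*d
def w2pix(c,P):
    return cv2.projectPoints(np.array(P,float).reshape(-1,1,3),np.array(c['rvec'],float),np.array(c['tvec'],float),K(c),np.array(c['D'],float))[0][:,0]
E
python3 - <<'E'
from h import *
for n in ['scene','side','wrist']:
    c=save(n,n+'0.png'); R=cv2.Rodrigues(np.array(c['rvec']))[0]; print(n,c['fx'],-R.T@np.array(c['tvec']).ravel(),c['D'])
print(env.state())
E
```

```text
pics
scene 444.26297305780747 [1397.72667195 -396.68721479  780.82748392] [-0.00079666  0.          0.          0.          0.        ]
side 576.0706945262257 [-222.87219951  994.95567072 1475.8372586 ] [-0.17138273  0.          0.          0.          0.        ]
wrist 375.1716265906115 [ 216.02947968 -591.98093976  384.51317984] [-0.04639667  0.          0.          0.          0.        ]
{'t': 0.15, 'joints': array([-1.44960379e+00,  4.91398881e-01,  1.55929912e+00,  1.15788189e-05,
        1.09170084e+00, -1.05589365e-01]), 'qvel': array([ 0.00117886, -0.00148191, -0.00035273, -0.00023205, -0.00038715,
        0.00013756]), 'tau': array([ 1.71038912e-03, -6.12895989e+01, -2.58278149e+01,  6.92366157e-02,
        4.73132206e-02, -7.71720624e-05]), 'eef_pos': array([ 140.55390194, -608.97028595,  404.31329084]), 'tcp_rot': array([-3.14079205e+00, -9.51795311e-05,  2.26776523e-01]), 'ft_force': array([ 0.23068599, -1.00926544,  0.52186037]), 'moment': array([ 0.04347855,  0.01763784, -0.01447939]), 'opening': 1.0031452912807375}
```

View pics/scene0.png

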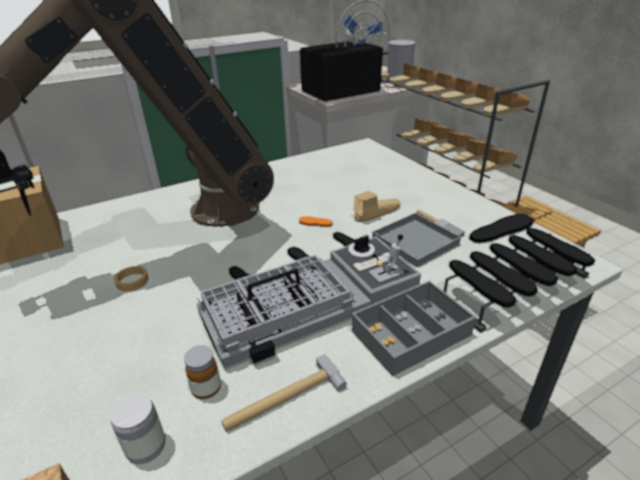

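View pics/side0.png

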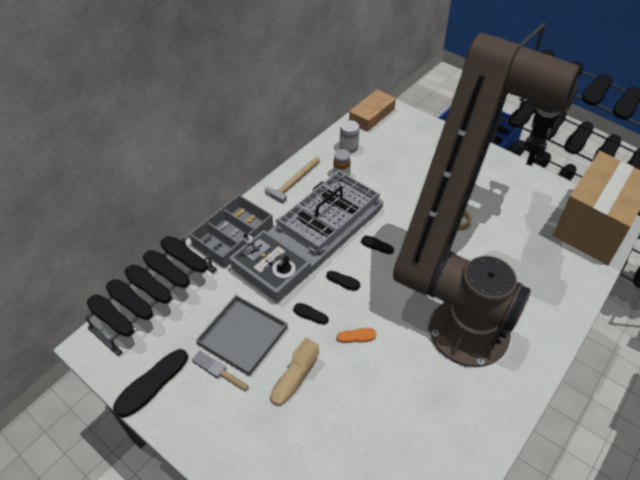

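View pics/wrist0.png

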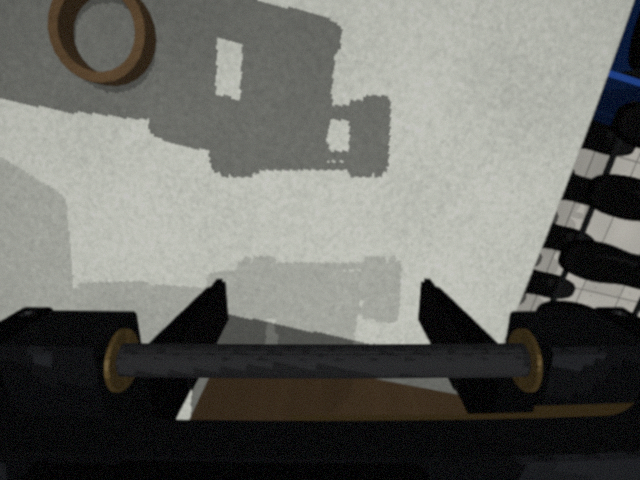

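The arm is at the upper right in side. Small black soles are at side (377,244), (343,280) and (311,313). The lookalikes are the orange sole (357,335), the long black sole on the bench (150,380), and the rack soles. The shoe last, brush, jar and tape are bystanders.

Run:
```python
from h import *
im=cv2.imread('pics/side0.png')
cv2.imwrite('pics/s_a.png',cv2.resize(im[165:305,220:400],None,fx=4.4,fy=4.2,interpolation=cv2.INTER_CUBIC))
cv2.imwrite('pics/s_b.png',cv2.resize(im[220:380,190:400],None,fx=3.7,fy=3.7,interpolation=cv2.INTER_CUBIC))
im=cv2.imread('pics/scene0.png')
cv2.imwrite('pics/c_a.png',cv2.resize(im[220:370,190:470],None,fx=2.85,fy=2.85,interpolation=cv2.INTER_CUBIC))
```

```text
(no output)
```

View pics/s_a.png

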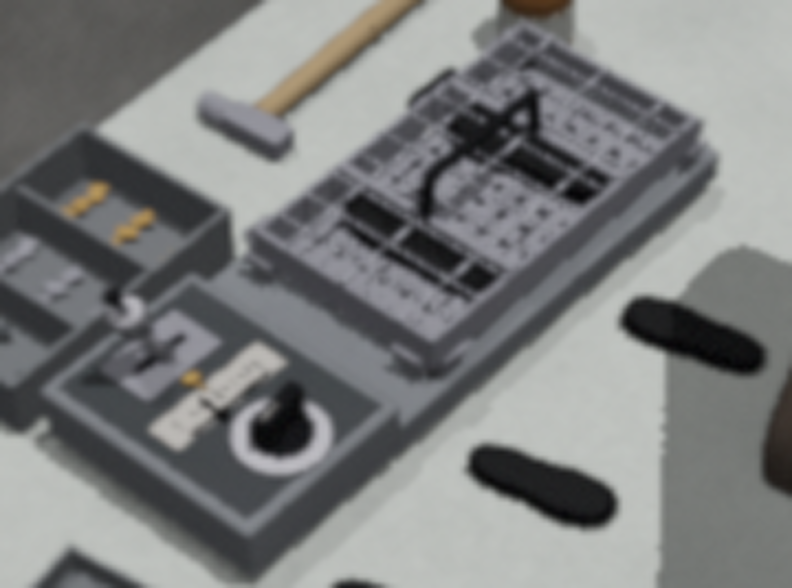

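View pics/s_b.png

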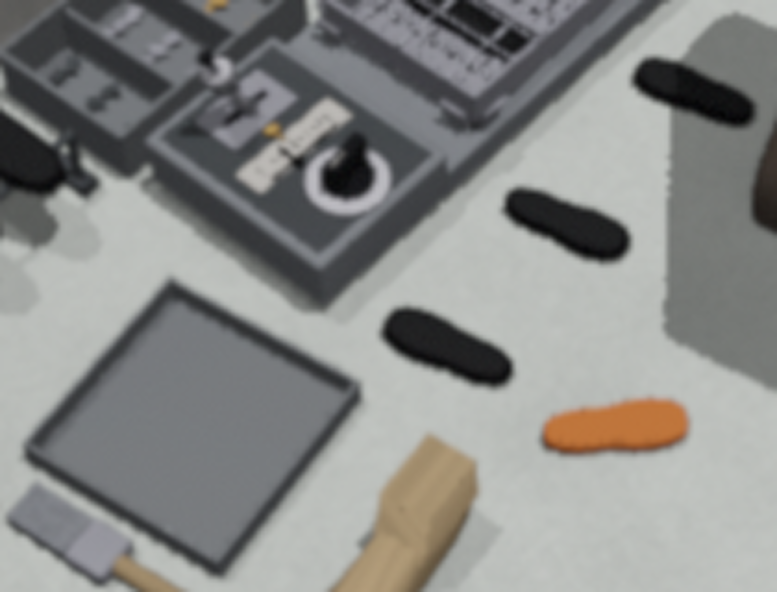

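View pics/c_a.png

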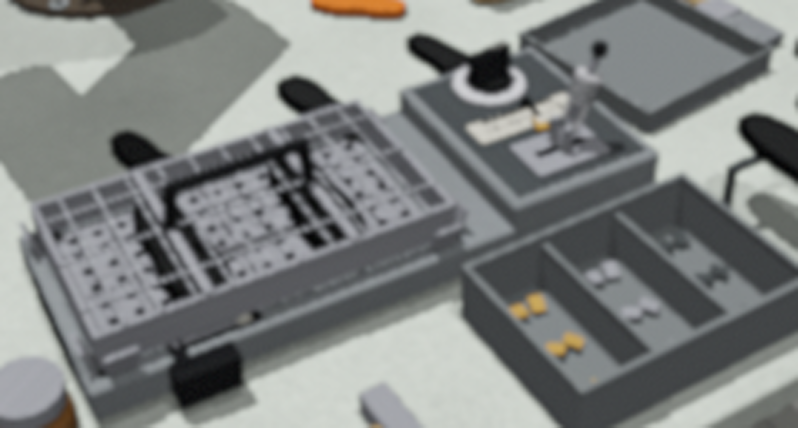

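```bash
cat > fit.py <<'E'
from h import *
from scipy.optimize import least_squares
cs=cam('side'); cc=cam('scene')
def sb(u,v): return (190+u/3.7,220+v/3.7)
def ca(u,v): return (190+u/2.85,220+v/2.85)
def sa(u,v): return (220+u/4.4,165+v/4.2)
E
python3 - <<'E'
from fit import *
obs=[(cs,sb(440,160),(-105,210,70)),(cs,sb(325,263),(-105,370,70)),(cs,sb(150,142),(105,370,70)),(cs,sb(280,45),(105,210,70)),
(cc,ca(402,97),(-105,210,70)),(cc,ca(520,205),(105,210,70)),(cc,ca(655,155),(105,370,70)),(cc,ca(535,52),(-105,370,70))]
def T(p,P):
    c,s=np.cos(p[2]),np.sin(p[2]); return np.array([p[0]+c*P[0]-s*P[1],p[1]+s*P[0]+c*P[1],P[2]])
def f(p): return np.concatenate([w2pix(c,T(p,P))[0]-np.array(uv) for c,uv,P in obs])
for c,uv,P in obs: print(pix2w(c,uv,P[2]).round(),P)
r=least_squares(f,[600,0,0]); print(r.x,r.fun.round(1))
# soles
for q in [(693,92),(567,224),(447,346)]: print('sole',pix2w(cs,sb(*q),10).round(1))
for a,b in [((636,75),(752,112)),((506,203),(628,245)),((385,327),(510,372))]:
    A=pix2w(cs,sb(*a),7);B=pix2w(cs,sb(*b),7);print(A.round(),B.round(),np.linalg.norm(A-B))
for q in [(172,283),(358,390),(220,572),(28,450)]: print('tray',pix2w(cs,sb(*q),30).round(1))
# handle ends in scene / side
print('handle side',pix2w(cs,sa(430,185),127),pix2w(cs,sa(535,98),127))
print('handle scene',pix2w(cc,ca(170,190),127),pix2w(cc,ca(300,148),127))
print('knob',pix2w(cs,sb(352,150),110),'lever ball',pix2w(cs,sb(205,57),175),pix2w(cc,ca(600,48),175))
E
```

```text
[514. 141.  70.] (-105, 210, 70)
[519. 283.  70.] (-105, 370, 70)
[720. 282.  70.] (105, 370, 70)
[708. 130.  70.] (105, 210, 70)
[534. 126.  70.] (-105, 210, 70)
[726. 129.  70.] (105, 210, 70)
[733. 274.  70.] (105, 370, 70)
[537. 284.  70.] (-105, 370, 70)
[ 6.12031510e+02 -8.26472611e+01 -3.66536530e-02] [ 2.  -2.1 -2.3  1.4 -2.8 -1.3 -2.5 -3.5 -2.2 -3.9 -2.1  0.4  2.2 -1.6
 -1.4 -3.4]
sole [417.2 -99.5  10. ]
sole [415.5  90.9  10. ]
sole [416.1 252.7  10. ]
[471. -86.   7.] [ 363. -116.    7.] 112.06387470159356
[472. 104.   7.] [362.  74.   7.] 113.71154208924514
[470. 269.   7.] [361. 239.   7.] 112.69305657459554
tray [625.5 358.3  30. ]
tray [436.  340.2  30. ]
tray [410.5 529.6  30. ]
tray [601.8 547.6  30. ]
handle side [606.14372683 -16.09357484 127.        ] [ 604.77610142 -141.98070021  127.        ]
handle scene [ 616.58568289 -144.91223707  127.        ] [622.22811357 -28.33229548 127.        ]
knob [556.55993024 203.01174871 110.        ] lever ball [677.42393939 242.48417642 175.        ] [689.20547264 235.04897032 175.        ]
```

```bash
cat > go.py <<'E'
import sys, numpy as np
from scipy.spatial.transform import Rotation as Rn
from cell import env
def plan(x,y,z,yaw,roll=np.pi,pitch=0):
    s=env.state(); p=np.array(s['eef_pos']); R=Rn.from_euler('xyz',s['tcp_rot'])
    d=R.inv().apply(np.array([x,y,z])-p)/150
    r=(R.inv()*Rn.from_euler('xyz',[roll,pitch,yaw])).as_rotvec()/(np.pi/4)
    m=max(1,np.abs(np.r_[d,r]).max()); n=np.ceil(m)
    nr=max(np.linalg.norm(d)*150/62.5,np.linalg.norm(r)*45/10.7)
    f=lambda k:('{'+','.join(f'"{a}":{v:.3f}' for a,v in zip(['x','y','z','rx','ry','rz'],list(d*k)+list(r*k)) if abs(v)>=.0005)+'}')
    print('now',p.round(1),np.round(s['tcp_rot'],4),'F',np.round(s['ft_force'],1),'op',round(s['opening'],3),'t',round(s['t'],2))
    print('full',f(1),'rows',round(nr,1)); 
    if n>1: print('1/%d'%n,f(1/n))
if __name__=='__main__': plan(*[float(a) for a in sys.argv[1:]])
E
python3 go.py 612 -170 550 1.55
```

```text
now [ 140.6 -609.   404.5] [-3.1412e+00 -1.0000e-04  2.2680e-01] F [0.3 1.  0. ] op 0.999 t 0.25
full {"x":3.721,"y":-2.145,"z":-0.969,"rz":-1.685} rows 10.6
1/4 {"x":0.930,"y":-0.536,"z":-0.242,"rz":-0.421}
```

```bash
python3 -m pendant '[{"x":0.93,"y":-0.54,"z":-0.3,"rz":-0.42},{"x":0.93,"y":-0.54,"z":-0.3,"rz":-0.42},{"x":0.93,"y":-0.54,"z":-0.3,"rz":-0.42}]'; python3 go.py 612 -170 550 1.55
```

```text
now [ 140.6 -609.   404.5] [-3.1412e+00 -1.0000e-04  2.2680e-01] F [0.3 1.  0. ] op 0.999 t 0.25
full {"x":3.721,"y":-2.145,"z":-0.969,"rz":-1.685} rows 10.6
1/4 {"x":0.930,"y":-0.536,"z":-0.242,"rz":-0.421}invalid input
```

```bash
python3 -m pendant '[{"x":0.93,"y":-0.54,"z":-0.3,"rx":0,"ry":0,"rz":-0.42,"jaw":1},{"x":0.93,"y":-0.54,"z":-0.3,"rx":0,"ry":0,"rz":-0.42,"jaw":1},{"x":0.93,"y":-0.54,"z":-0.3,"rx":0,"ry":0,"rz":-0.42,"jaw":1}]'; python3 go.py 612 -170 550 1.55
```

```text
t: 0.62
eef_pos: [259.6, -497.0, 450.5]
tcp_rot: [3.141, -0.0, 0.559]
ft_force: [0.0, -0.7, -0.4]
opening: 0.999
now [ 259.6 -497.   450.5] [ 3.141  -0.      0.5594] F [ 0.  -0.7 -0.4] op 0.999 t 0.62
full {"x":3.148,"y":-0.601,"z":-0.663,"rx":0.001,"rz":-1.261} rows 7.9
1/4 {"x":0.787,"y":-0.150,"z":-0.166,"rz":-0.315}
```

```bash
python3 -m pendant '[{"x":1,"y":-0.19,"z":-0.21,"rx":0,"ry":0,"rz":-0.42,"jaw":1},{"x":1,"y":-0.19,"z":-0.21,"rx":0,"ry":0,"rz":-0.42,"jaw":1},{"x":1,"y":-0.19,"z":-0.21,"rx":0,"ry":0,"rz":-0.42,"jaw":1},{"x":1,"y":-0.19,"z":-0.21,"rx":0,"ry":0,"rz":-0.42,"jaw":1}]'; python3 go.py 612 -170 550 1.55
```

```text
t: 1.12
eef_pos: [371.7, -393.9, 481.7]
tcp_rot: [3.141, 0.0, 0.889]
ft_force: [0.5, -1.6, 0.4]
opening: 1.0
now [ 371.7 -393.9  481.7] [3.1407e+00 2.0000e-04 8.8950e-01] F [ 0.5 -1.6  0.4] op 1.0 t 1.12
full {"x":2.168,"y":0.305,"z":-0.455,"rx":0.001,"ry":0.001,"rz":-0.841} rows 5.4
1/3 {"x":0.723,"y":0.102,"z":-0.152,"rz":-0.280}
```

```bash
python3 -m pendant '[{"x":1,"y":0.2,"z":-0.2,"rx":0,"ry":0,"rz":-0.42,"jaw":1},{"x":1,"y":0.2,"z":-0.2,"rx":0,"ry":0,"rz":-0.42,"jaw":1},{"x":1,"y":0.2,"z":-0.2,"rx":0,"ry":0,"rz":-0.42,"jaw":1},{"x":1,"y":0.2,"z":-0.2,"rx":0,"ry":0,"rz":-0.42,"jaw":1}]'; python3 go.py 612 -170 550 1.55
```

```text
t: 1.62
eef_pos: [489.3, -297.7, 511.0]
tcp_rot: [-3.142, 0.0, 1.218]
ft_force: [-0.4, 0.2, -0.2]
opening: 1.001
now [ 489.3 -297.7  511. ] [-3.1415e+00  2.0000e-04  1.2180e+00] F [-0.4  0.2 -0.2] op 1.001 t 1.62
full {"x":1.082,"y":0.473,"z":-0.260,"rz":-0.423} rows 2.9
1/2 {"x":0.541,"y":0.237,"z":-0.130,"rz":-0.211}
```

```bash
python3 -m pendant '[{"x":1,"y":0.47,"z":-0.26,"rx":0,"ry":0,"rz":-0.42,"jaw":1},{"x":1,"y":0.47,"z":-0.26,"rx":0,"ry":0,"rz":-0.42,"jaw":1},{"x":1,"y":0.47,"z":-0.26,"rx":0,"ry":0,"rz":-0.42,"jaw":1},{"x":1,"y":0.47,"z":-0.26,"rx":0,"ry":0,"rz":-0.42,"jaw":1},{"x":1,"y":0.47,"z":-0.26,"rx":0,"ry":0,"rz":-0.42,"jaw":1}]'; python3 go.py 612 -170 550 1.55; python3 -c "
from h import *
save('wrist','w1.png')"
```

```text
t: 2.25
eef_pos: [606.1, -183.3, 549.4]
tcp_rot: [-3.14, 0.0, 1.545]
ft_force: [0.3, -0.7, 0.4]
opening: 1.0
now [ 606.1 -183.3  549.4] [-3.1402e+00  1.0000e-04  1.5449e+00] F [ 0.3 -0.7  0.4] op 1.0 t 2.25
full {"x":0.090,"y":0.037,"z":-0.004,"rx":-0.002,"rz":-0.006} rows 0.2
```

View pics/w1.png

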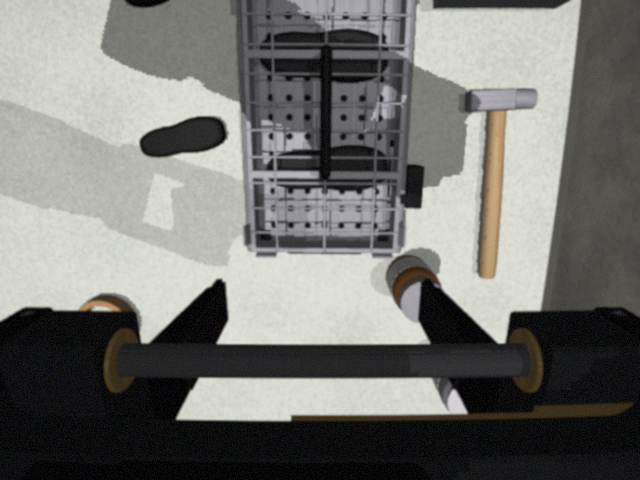

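Handle bar runs from (326,47) to (325,177). Two dried soles lie under the guard (325,53) and (325,165), one small sole is at (183,136), and the brown jar is at (412,285).

```bash
python3 - <<'E'
from h import *
c=cam('wrist')
print(pix2w(c,(326,47),133).round(1),pix2w(c,(325,177),133).round(1))
print('guard near corners z85',pix2w(c,(247,243),85).round(1),pix2w(c,(404,243),85).round(1))
print('top edge',pix2w(c,(413,10),85).round(1),pix2w(c,(237,10),85).round(1))
print('jar',pix2w(c,(412,290),80).round(), 'sole',pix2w(c,(183,136),14).round(1))
E
python3 go.py 612 30 550 1.55
```

```text
[612.  -21.5 133. ] [ 607.9 -146.7  133. ]
guard near corners z85 [ 509.6 -229.7   85. ] [ 703.5 -234.7   85. ]
top edge [706.1  23.4  85. ] [518.6  28.4  85. ]
jar [ 717. -300.   80.] sole [419.9 -99.   14. ]
now [ 605.9 -183.4  549.8] [-3.1407e+00  1.0000e-04  1.5442e+00] F [-0.2 -0.6 -0.4] op 0.997 t 2.35
full {"x":1.423,"y":0.003,"z":-0.001,"rx":-0.001,"rz":-0.007} rows 3.4
1/2 {"x":0.712,"y":0.001,"z":-0.001,"rx":-0.001,"rz":-0.004}
```

```bash
python3 -m pendant '[{"x":1,"y":0,"z":0,"rx":0,"ry":0,"rz":0,"jaw":1},{"x":1,"y":0,"z":0,"rx":0,"ry":0,"rz":0,"jaw":1},{"x":1,"y":0,"z":0,"rx":0,"ry":0,"rz":0,"jaw":1},{"x":1,"y":0,"z":0,"rx":0,"ry":0,"rz":0,"jaw":1}]';  python3 -m pendant '[{"x":0.7,"y":0,"z":0,"rx":0,"ry":0,"rz":0,"jaw":1},{"x":0.7,"y":0,"z":0,"rx":0,"ry":0,"rz":0,"jaw":1},{"x":0.7,"y":0,"z":0,"rx":0,"ry":0,"rz":0,"jaw":1}]'; python3 -c "
from h import *
save('wrist','w2.png')"
```

```text
t: 2.85
eef_pos: [610.0, -31.4, 550.3]
tcp_rot: [3.142, 0.0, 1.547]
ft_force: [-0.1, -0.1, -0.4]
opening: 1.0
t: 3.22
eef_pos: [613.0, 73.6, 550.1]
tcp_rot: [-3.141, 0.0, 1.547]
ft_force: [0.5, -1.0, -0.0]
opening: 1.0
```

View pics/w2.png

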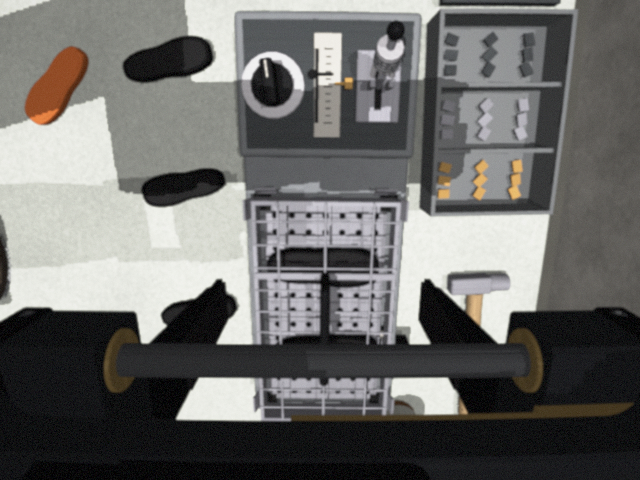

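Run:
```python
from h import *
im=cv2.imread('pics/w2.png')
cv2.imwrite('pics/w2a.png',cv2.resize(im[0:210,225:425],None,fx=2.85*1.3,fy=2.85,interpolation=cv2.INTER_CUBIC))
```

```text
(no output)
```

View pics/w2a.png

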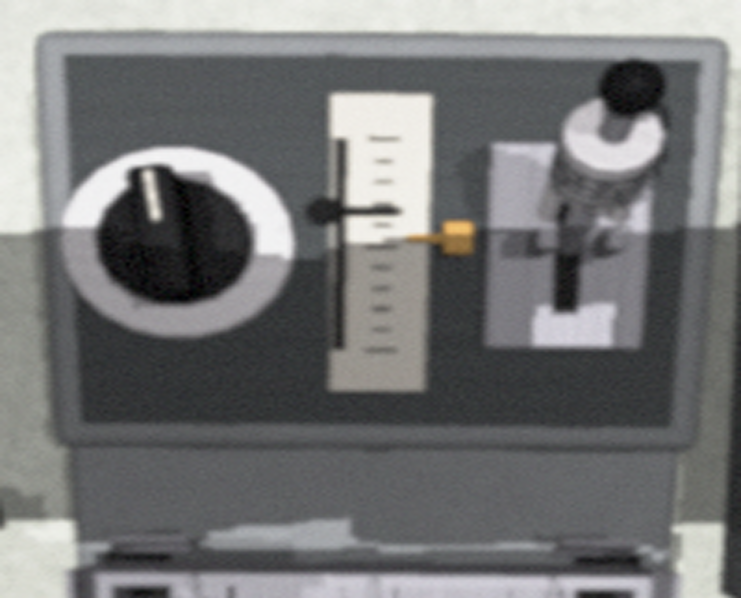

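Run:
```python
from h import *
from scipy.optimize import least_squares
c=cam('wrist')
f=lambda u,v:(225+u/3.705,v/2.85)
pts=[((40,37),(-105,370,70)),((722,42),(105,370,70)),((694,440),(105,210,70)),((62,440),(-105,210,70))]
obs=[(f(*a),b) for a,b in pts]
for uv,P in obs: print(pix2w(c,uv,70).round(1),P)
def T(p,P):
    C,s=np.cos(p[2]),np.sin(p[2]); return np.array([p[0]+C*P[0]-s*P[1],p[1]+s*P[0]+C*P[1],P[2]])
g=lambda p: np.concatenate([w2pix(c,T(p,P))[0]-np.array(uv) for uv,P in obs])
r=least_squares(g,[600,-80,0]); print(r.x,r.fun.round(1))
print('pointer',pix2w(c,f(400,210),74).round(1),'mark',pix2w(c,f(400,239),74).round(1))
print('ticks',pix2w(c,f(383,138),72).round(1),pix2w(c,f(383,350),72).round(1))
print('knob base',pix2w(c,f(178,242),72).round(1),'bar mark ends',pix2w(c,f(145,170),114).round(1),pix2w(c,f(156,222),114).round(1))
print('lever ball',pix2w(c,f(632,88),177).round(1))
for q in [(168,59),(183,187)]: print('sole',pix2w(c,q,14).round(1))
print('handle',pix2w(c,(326,275),133).round(1))
```

```text
[521.1 285.4  70. ] (-105, 370, 70)
[724.4 278.8  70. ] (105, 370, 70)
[720.9 127.   70. ] (105, 210, 70)
[516.2 131.9  70. ] (-105, 210, 70)
[ 6.12385424e+02 -8.47346547e+01 -2.84459938e-02] [-3.  -2.5  3.2 -3.3  1.9  4.1 -2.1  3.3]
pointer [627.1 218.6  74. ] mark [626.9 207.8  74. ]
ticks [622.5 245.6  72. ] [620.8 165.4  72. ]
knob base [558.5 208.7  72. ] bar mark ends [555.8 228.  114. ] [557.9 210.4 114. ]
lever ball [678.4 236.5 177. ]
sole [418.6 252.1  14. ]
sole [419.1  88.3  14. ]
handle [ 6.14e+02 -6.00e-01  1.33e+02]
```

```bash
python3 - <<'E'
from fit import *
print('tape',pix2w(cc,(131,277),15).round(),pix2w(cs,(463,220),12).round())
print('jars',pix2w(cc,(202,388),0).round(),pix2w(cc,(141,455),0).round(), pix2w(cs,(349,140),70).round())
print('bag',pix2w(cc,(45,478),0).round())
E
python3 go.py 610 -84 420 1.54
```

```text
tape [ 267. -373.   15.] [ 247. -382.   12.]
jars [ 729. -316.    0.] [ 818. -461.    0.] [ 780. -420.   70.]
bag [ 774. -619.    0.]
now [613.2  71.3 550.1] [-3.1415e+00  4.0000e-04  1.5444e+00] F [-0.4  0.8  0.3] op 1.0 t 3.42
full {"x":-1.035,"y":0.006,"z":0.868,"ry":0.001,"rz":0.006} rows 3.2
1/2 {"x":-0.518,"y":0.003,"z":0.434,"rz":0.003}
```

```bash
python3 -m pendant '[{"x":-1,"y":0,"z":0.5,"rx":0,"ry":0,"rz":0,"jaw":1},{"x":-1,"y":0,"z":0.87,"rx":0,"ry":0,"rz":0,"jaw":1},{"x":-1,"y":0,"z":0.87,"rx":0,"ry":0,"rz":0,"jaw":1},{"x":-1,"y":0,"z":0.87,"rx":0,"ry":0,"rz":0,"jaw":1},{"x":-1,"y":0,"z":0.87,"rx":0,"ry":0,"rz":0,"jaw":1}]'; python3 go.py 610 -84 298 1.54;python3 -c "
from h import *
c=save('wrist','w3.png')"
```

```text
t: 4.05
eef_pos: [609.5, -77.9, 419.9]
tcp_rot: [-3.141, -0.0, 1.544]
ft_force: [-0.8, -0.3, 0.8]
opening: 1.0
now [609.5 -77.9 419.9] [-3.1413e+00 -1.0000e-04  1.5441e+00] F [-0.8 -0.3  0.8] op 1.0 t 4.05
full {"x":-0.040,"y":0.005,"z":0.812,"rz":0.005} rows 2.0
```

View pics/w3.png

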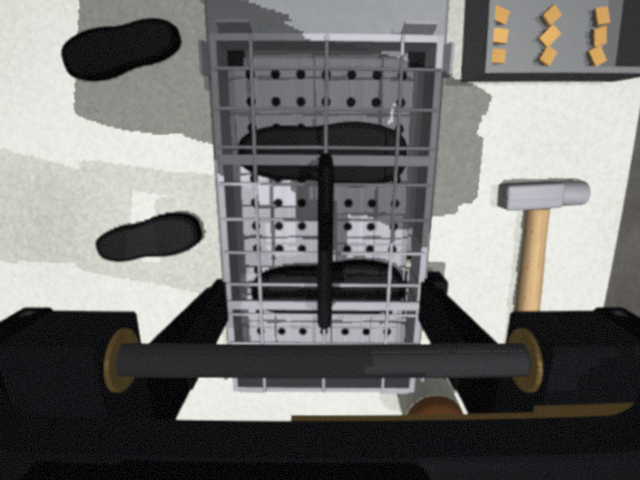

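Bar from (326,155) to (323,325), centered between the fingers.

```bash
python3 -m pendant '[{"x":-0.04,"y":0,"z":0.4,"rx":0,"ry":0,"rz":0,"jaw":1},{"x":-0.04,"y":0,"z":0.7,"rx":0,"ry":0,"rz":0,"jaw":1},{"x":-0.04,"y":0,"z":0.81,"rx":0,"ry":0,"rz":0,"jaw":1},{"x":-0.04,"y":0,"z":0.81,"rx":0,"ry":0,"rz":0,"jaw":1},{"x":-0.04,"y":0,"z":0.81,"rx":0,"ry":0,"rz":0,"jaw":0},{"x":-0.04,"y":0,"z":0.81,"rx":0,"ry":0,"rz":0,"jaw":0},{"x":-0.04,"y":0,"z":0.81,"rx":0,"ry":0,"rz":0,"jaw":0},{"x":-0.04,"y":0,"z":0.81,"rx":0,"ry":0,"rz":0,"jaw":0},{"x":-0.04,"y":0,"z":0.81,"rx":0,"ry":0,"rz":0,"jaw":0}]'; python3 go.py 610 -84 298 1.54
```

```text
t: 5.22
eef_pos: [609.2, -82.8, 298.3]
tcp_rot: [3.142, 0.0, 1.546]
ft_force: [0.5, -0.4, 0.8]
opening: 0.532
now [609.2 -82.8 298.3] [3.1415e+00 1.0000e-04 1.5462e+00] F [ 0.5 -0.4  0.8] op 0.532 t 5.22
full {"x":-0.008,"y":0.005,"z":0.002,"rz":0.008} rows 0.0
```

```bash
python3 -m pendant '[{"x":0,"y":0,"z":0,"rx":0,"ry":0,"rz":0,"jaw":0},{"x":0,"y":0,"z":0,"rx":0,"ry":0,"rz":0,"jaw":0},{"x":0,"y":0,"z":0,"rx":0,"ry":0,"rz":0,"jaw":0},{"x":0,"y":0,"z":0,"rx":0,"ry":0,"rz":0,"jaw":0},{"x":0,"y":0,"z":0,"rx":0,"ry":0,"rz":0,"jaw":0},{"x":0,"y":0,"z":0,"rx":0,"ry":0,"rz":0,"jaw":0}]'; python3 go.py 610 -84 298 1.54
```

```text
t: 5.98
eef_pos: [609.4, -82.8, 298.3]
tcp_rot: [3.141, 0.0, 1.546]
ft_force: [2.6, -0.5, -1.2]
opening: 0.12
now [609.4 -82.8 298.3] [3.1410e+00 2.0000e-04 1.5463e+00] F [ 2.6 -0.5 -1.2] op 0.12 t 5.97
full {"x":-0.008,"y":0.004,"z":0.002,"rx":0.001,"rz":0.008} rows 0.0
```

```bash
python3 -m pendant '[{"x":0,"y":0,"z":-0.1,"rx":0,"ry":0,"rz":0,"jaw":0},{"x":0,"y":0,"z":-0.3,"rx":0,"ry":0,"rz":0,"jaw":0},{"x":0,"y":0,"z":-0.6,"rx":0,"ry":0,"rz":0,"jaw":0},{"x":-0.2,"y":-0.05,"z":-0.6,"rx":0,"ry":0,"rz":0,"jaw":0},{"x":-0.4,"y":-0.1,"z":-0.6,"rx":0,"ry":0,"rz":0,"jaw":0},{"x":-0.7,"y":-0.15,"z":-0.6,"rx":0,"ry":0,"rz":0,"jaw":0},{"x":-1,"y":-0.2,"z":-0.6,"rx":0,"ry":0,"rz":0,"jaw":0},{"x":-1,"y":-0.2,"z":-0.6,"rx":0,"ry":0,"rz":0,"jaw":0}]'; python3 go.py 520 -455 380 1.54
```

```text
t: 6.98
eef_pos: [574.6, -234.6, 388.6]
tcp_rot: [-3.141, 0.0, 1.543]
ft_force: [0.9, 0.6, -4.4]
opening: 0.119
now [ 574.6 -234.6  388.6] [-3.1408e+00  3.0000e-04  1.5431e+00] F [ 0.9  0.6 -4.4] op 0.119 t 6.97
full {"x":-1.479,"y":-0.323,"z":0.058,"rx":-0.001,"rz":0.004} rows 3.6
1/2 {"x":-0.739,"y":-0.162,"z":0.029,"rz":0.002}
```

```bash
python3 -m pendant '[{"x":-0.3,"y":-0.1,"z":0,"rx":0,"ry":0,"rz":0,"jaw":0},{"x":-0.7,"y":-0.2,"z":0,"rx":0,"ry":0,"rz":0,"jaw":0},{"x":-1,"y":-0.32,"z":0,"rx":0,"ry":0,"rz":0,"jaw":0},{"x":-1,"y":-0.32,"z":0,"rx":0,"ry":0,"rz":0,"jaw":0}]';python3 -m pendant '[{"x":-0.3,"y":0,"z":0,"rx":0,"ry":0,"rz":0,"jaw":0},{"x":-0.48,"y":0,"z":0.2,"rx":0,"ry":0,"rz":0,"jaw":0},{"x":-0.48,"y":0,"z":0.4,"rx":0,"ry":0,"rz":0,"jaw":0},{"x":-0.48,"y":0,"z":0.6,"rx":0,"ry":0,"rz":0,"jaw":0},{"x":-0.48,"y":0,"z":0.8,"rx":0,"ry":0,"rz":0,"jaw":0},{"x":-0.48,"y":0,"z":0.8,"rx":0,"ry":0,"rz":0,"jaw":0}]'; python3 go.py 520 -455 247 1.54; python3 -c "
from h import *
c=save('side','s4.png')"
```

```text
t: 7.48
eef_pos: [522.5, -383.0, 388.3]
tcp_rot: [-3.141, -0.0, 1.543]
ft_force: [0.3, 0.8, -5.3]
opening: 0.117
t: 8.22
eef_pos: [522.4, -451.4, 266.4]
tcp_rot: [-3.138, -0.004, 1.547]
ft_force: [0.5, 0.2, -4.3]
opening: 0.119
now [ 522.4 -451.4  266.4] [-3.1382 -0.0037  1.5472] F [ 0.5  0.2 -4.3] op 0.119 t 8.22
full {"x":-0.025,"y":-0.015,"z":0.129,"rx":-0.004,"ry":-0.005,"rz":0.009} rows 0.3
```

View pics/s4.png

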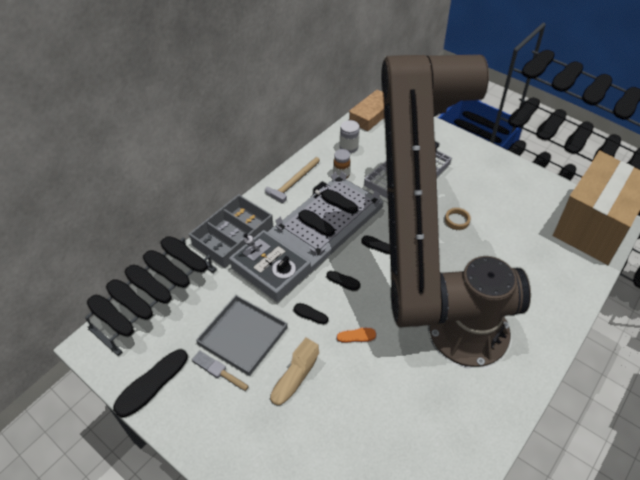

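Guard held clear of the jar (341,163) and the dryer, dried soles are still on the bed. Lower it to rest.

```bash
python3 -m pendant '[{"x":0,"y":0,"z":0.08,"rx":0,"ry":0,"rz":0,"jaw":0},{"x":0,"y":0,"z":0.12,"rx":0,"ry":0,"rz":0,"jaw":0},{"x":0,"y":0,"z":0.12,"rx":0,"ry":0,"rz":0,"jaw":0},{"x":0,"y":0,"z":0.12,"rx":0,"ry":0,"rz":0,"jaw":0}]'; python3 go.py 520 -455 247 1.54
```

```text
t: 8.78
eef_pos: [522.2, -452.9, 250.6]
tcp_rot: [3.141, 0.0, 1.546]
ft_force: [-0.4, -0.2, -4.3]
opening: 0.117
now [ 522.2 -452.9  250.6] [3.1413e+00 4.0000e-04 1.5462e+00] F [-0.4 -0.2 -4.3] op 0.117 t 8.78
full {"x":-0.015,"y":-0.014,"z":0.024,"ry":0.001,"rz":0.008} rows 0.1
```

```bash
python3 -m pendant '[{"x":0,"y":0,"z":0.015,"rx":0,"ry":0,"rz":0,"jaw":0},{"x":0,"y":0,"z":0.025,"rx":0,"ry":0,"rz":0,"jaw":0},{"x":0,"y":0,"z":0.025,"rx":0,"ry":0,"rz":0,"jaw":0}]'; python3 go.py 520 -455 247 1.54
```

```text
t: 9.15
eef_pos: [522.1, -452.9, 246.9]
tcp_rot: [3.141, 0.001, 1.546]
ft_force: [-1.8, 0.5, 0.6]
opening: 0.123
now [ 522.1 -452.9  246.9] [3.1412e+00 6.0000e-04 1.5462e+00] F [-1.8  0.5  0.6] op 0.123 t 9.15
full {"x":-0.015,"y":-0.014,"rx":0.001,"ry":0.001,"rz":0.008} rows 0.0
```

```bash
python3 -m pendant '[{"x":0,"y":0,"z":0,"rx":0,"ry":0,"rz":0,"jaw":0.5},{"x":0,"y":0,"z":0,"rx":0,"ry":0,"rz":0,"jaw":0.5},{"x":0,"y":0,"z":0,"rx":0,"ry":0,"rz":0,"jaw":0.5},{"x":0,"y":0,"z":0,"rx":0,"ry":0,"rz":0,"jaw":0.5},{"x":0,"y":0,"z":-0.3,"rx":0,"ry":0,"rz":0,"jaw":0.8},{"x":0.3,"y":0,"z":-0.6,"rx":0,"ry":0,"rz":0,"jaw":0.8},{"x":0.6,"y":0.2,"z":-1,"rx":0,"ry":0,"rz":0,"jaw":0.8},{"x":0.9,"y":0.2,"z":-1,"rx":0,"ry":0,"rz":0,"jaw":0.8},{"x":1,"y":0.2,"z":-1,"rx":0,"ry":0,"rz":0,"jaw":0.8}]'; python3 go.py 610 -220 430 1.54
```

```text
t: 10.28
eef_pos: [556.2, -300.8, 398.1]
tcp_rot: [3.14, 0.001, 1.549]
ft_force: [0.6, -0.0, -0.3]
opening: 0.802
now [ 556.2 -300.8  398.1] [3.1395e+00 1.1000e-03 1.5488e+00] F [ 0.6 -0.  -0.3] op 0.802 t 10.28
full {"x":0.546,"y":0.347,"z":-0.212,"rx":0.003,"ry":0.001,"rz":0.011} rows 1.6
```

```bash
python3 -m pendant '[{"x":0.6,"y":0.35,"z":-0.2,"rx":0,"ry":0,"rz":0,"jaw":1},{"x":0.6,"y":0.35,"z":-0.2,"rx":0,"ry":0,"rz":0,"jaw":1},{"x":0.6,"y":0.35,"z":-0.2,"rx":0,"ry":0,"rz":0,"jaw":1},{"x":0.6,"y":0.35,"z":-0.2,"rx":0,"ry":0,"rz":0,"jaw":1}]'; python3 -c "
from h import *
c=save('wrist','w5.png')"
```

```text
t: 10.78
eef_pos: [610.2, -215.6, 425.6]
tcp_rot: [-3.14, -0.0, 1.546]
ft_force: [0.1, -0.8, -0.0]
opening: 0.999
```

View pics/w5.png

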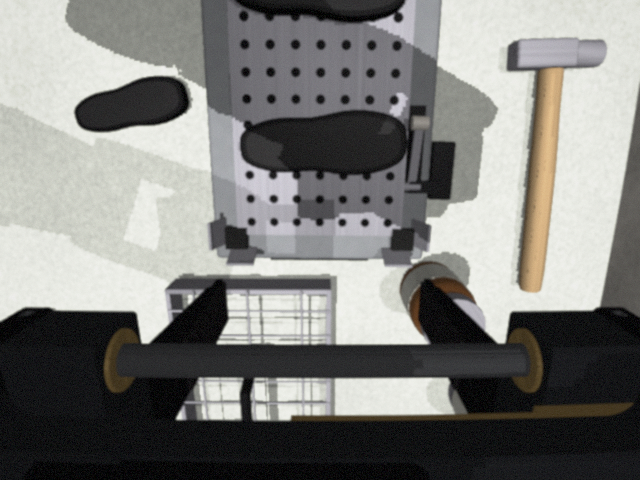

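Run:
```python
from h import *
c=cam('wrist')
for q in [(240,143),(407,140),(323,142),(325,115),(325,173)]: print('d2',pix2w(c,q,62).round(1))
for q in [(232,3),(407,0),(330,19)]: print('d1',pix2w(c,q,62).round(1))
print('housing',pix2w(c,(222,262),45).round(1),pix2w(c,(417,258),45).round(1))
print('sole1',pix2w(c,(76,122),7).round(1),pix2w(c,(188,92),7).round(1),pix2w(c,(133,104),12).round(1))
c1=save('side','s5.png'); im=c1['img'][:,:,::-1]
cv2.imwrite('pics/s5a.png',cv2.resize(im[165:305,220:400],None,fx=4.2,fy=4.2,interpolation=cv2.INTER_CUBIC))
```

```text
d2 [ 536.9 -141.6   62. ]
d2 [ 685.4 -142.8   62. ]
d2 [ 610.8 -142.8   62. ]
d2 [ 613.1 -120.    62. ]
d2 [ 611.9 -170.1   62. ]
d1 [538.9 -29.2  62. ]
d1 [682.5 -30.8  62. ]
d1 [619.1 -43.8  62. ]
housing [ 504.9 -258.3   45. ] [ 703.2 -258.9   45. ]
sole1 [ 354.9 -114.6    7. ] [476.4 -90.6   7. ] [ 420.8 -100.2   12. ]
```

View pics/s5a.png

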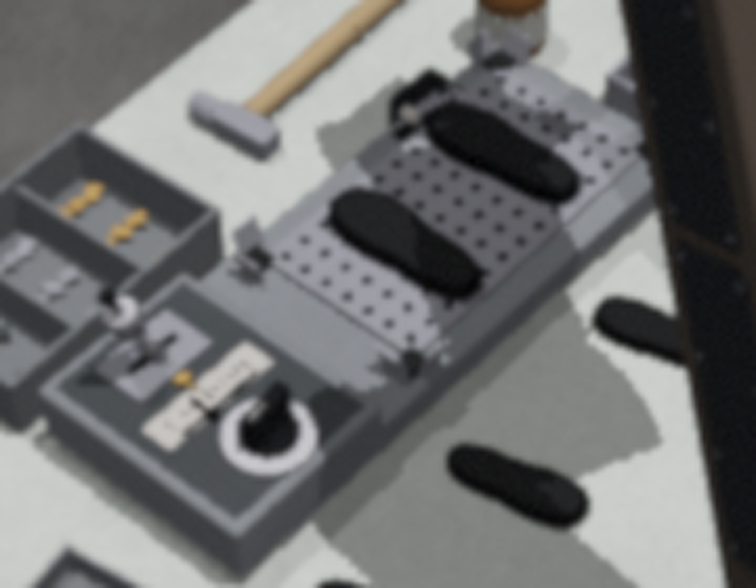

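```bash
python3 -m pendant '[{"x":0.2,"y":0,"z":0.1,"rx":0,"ry":0,"rz":0.24,"jaw":0.8},{"x":0.47,"y":0,"z":0.2,"rx":0,"ry":0,"rz":0.48,"jaw":0.8},{"x":0.47,"y":0,"z":0.3,"rx":0,"ry":0,"rz":0.72,"jaw":0.8},{"x":0.47,"y":0,"z":0.3,"rx":0,"ry":0,"rz":1,"jaw":0.8},{"x":0.47,"y":0,"z":0.3,"rx":0,"ry":0,"rz":1,"jaw":0.8}]'; python3 -m pendant '[{"x":0,"y":0,"z":0,"rx":0,"ry":0,"rz":0.24,"jaw":0.8},{"x":0,"y":0,"z":0,"rx":0,"ry":0,"rz":0.48,"jaw":0.8},{"x":0,"y":0,"z":0,"rx":0,"ry":0,"rz":0.72,"jaw":0.8},{"x":0,"y":0,"z":0,"rx":0,"ry":0,"rz":0.97,"jaw":0.8},{"x":0,"y":0,"z":0,"rx":0,"ry":0,"rz":0.97,"jaw":0.8},{"x":0,"y":0,"z":0,"rx":0,"ry":0,"rz":0.97,"jaw":0.8}]'; python3 go.py 611 -144 243 -0.01;  python3 -c "
from h import *
c=save('wrist','w6.png')"
```

```text
t: 11.55
eef_pos: [612.0, -145.2, 381.1]
tcp_rot: [-3.141, 0.0, 0.759]
ft_force: [-0.1, 0.6, -0.8]
opening: 0.8
t: 12.3
eef_pos: [612.1, -144.7, 381.5]
tcp_rot: [3.141, -0.0, 0.004]
ft_force: [-0.5, 1.0, 0.0]
opening: 0.796
now [ 612.1 -144.7  381.5] [ 3.1415 -0.      0.0037] F [-0.5  1.   0. ] op 0.796 t 12.3
full {"x":-0.008,"y":-0.005,"z":0.923,"rz":0.017} rows 2.2
```

View pics/w6.png

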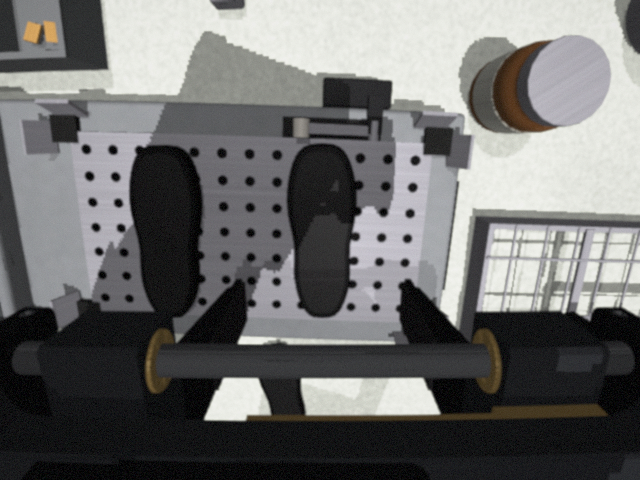

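Run:
```python
from h import *
c=cam('wrist')
for n,q in [('d2',(321,144)),('d2',(323,316)),('d1',(163,147)),('d1',(170,315))]: print(n,pix2w(c,q,60).round(1))
for q in [(64,128),(438,140)]: print('pad',pix2w(c,q,51).round(1))
print('bed far corners',pix2w(c,(76,134),50).round(1),pix2w(c,(428,143),50).round(1))
print('waist d2',pix2w(c,(291,230),66),pix2w(c,(350,230),66))
print('waist d1',pix2w(c,(138,235),66),pix2w(c,(201,235),66))
```

```text
d2 [ 683.8 -143.3   60. ]
d2 [ 536.1 -145.3   60. ]
d1 [681.7 -18.7  60. ]
d1 [536.   -8.4  60. ]
pad [697.5  65.8  51. ]
pad [ 687.4 -237.3   51. ]
bed far corners [692.6  57.   50. ] [ 684.9 -229.6   50. ]
waist d2 [ 616.09697988 -119.06146729   66.        ] [ 616.2575349  -166.97380689   66.        ]
waist d1 [611.5568753    7.51503535  66.        ] [611.68424627 -45.12329903  66.        ]
```

d1 spans (163,147)–(170,315) and d2 spans (321,144)–(323,316). d2 sits centred between the fingers, with no other black sole nearby.

```bash
python3 -m pendant '[{"x":-0.01,"y":0,"z":0.4,"rx":0,"ry":0,"rz":0,"jaw":0.8},{"x":-0.01,"y":0,"z":0.75,"rx":0,"ry":0,"rz":0,"jaw":0.8},{"x":-0.01,"y":0,"z":0.925,"rx":0,"ry":0,"rz":0,"jaw":0.8},{"x":-0.01,"y":0,"z":0.925,"rx":0,"ry":0,"rz":0,"jaw":0.6},{"x":-0.01,"y":0,"z":0.925,"rx":0,"ry":0,"rz":0,"jaw":0.2},{"x":-0.01,"y":0,"z":0.925,"rx":0,"ry":0,"rz":0,"jaw":0.2},{"x":-0.01,"y":0,"z":0.925,"rx":0,"ry":0,"rz":0,"jaw":0.2},{"x":-0.01,"y":0,"z":0.925,"rx":0,"ry":0,"rz":0,"jaw":0.2},{"x":-0.01,"y":0,"z":0.925,"rx":0,"ry":0,"rz":0,"jaw":0.2}]'; python3 go.py 611 -144 243 0
```

```text
t: 13.52
eef_pos: [610.7, -144.4, 242.9]
tcp_rot: [3.141, -0.0, -0.001]
ft_force: [-0.9, 0.8, 2.8]
opening: 0.49
now [ 610.7 -144.4  242.9] [ 3.1415e+00 -2.0000e-04 -8.0000e-04] F [-0.9  0.8  2.8] op 0.49 t 13.53
full {"x":0.002,"y":-0.003,"z":-0.001,"rz":-0.001} rows 0.0
```

```bash
python3 -m pendant '[{"x":0,"y":0,"z":-0.1,"rx":0,"ry":0,"rz":0,"jaw":0.2},{"x":0,"y":0,"z":-0.4,"rx":0,"ry":0,"rz":0,"jaw":0.2},{"x":0,"y":0,"z":-0.8,"rx":0,"ry":0,"rz":0,"jaw":0.2},{"x":-0.1,"y":-0.4,"z":-1,"rx":0,"ry":0,"rz":0,"jaw":0.2},{"x":-0.1,"y":-0.8,"z":-1,"rx":0,"ry":0,"rz":0,"jaw":0.2},{"x":-0.1,"y":-1,"z":-1,"rx":0,"ry":0,"rz":0,"jaw":0.2}]';python3 -m pendant '[{"x":-0.1,"y":-0.4,"z":0,"rx":0,"ry":0,"rz":-0.05,"jaw":0.2},{"x":-0.1,"y":-0.8,"z":0,"rx":0,"ry":0,"rz":-0.1,"jaw":0.2},{"x":-0.2,"y":-1,"z":0,"rx":0,"ry":0,"rz":-0.12,"jaw":0.2},{"x":-0.2,"y":-1,"z":0,"rx":0,"ry":0,"rz":-0.12,"jaw":0.2}]';  python3 go.py 514 484 393 0.095
```

```text
t: 14.28
eef_pos: [595.1, 8.1, 394.5]
tcp_rot: [3.142, -0.002, 0.0]
ft_force: [-0.1, -0.1, -2.2]
opening: 0.496
t: 14.78
eef_pos: [565.0, 157.6, 393.6]
tcp_rot: [-3.142, -0.0, 0.097]
ft_force: [0.5, -0.7, -1.3]
opening: 0.491
now [565.  157.6 393.6] [-3.1415e+00 -4.0000e-04  9.6500e-02] F [ 0.5 -0.7 -1.3] op 0.491 t 14.78
full {"x":-0.129,"y":-2.199,"z":0.004,"rz":0.002} rows 5.3
1/3 {"x":-0.043,"y":-0.733,"z":0.001,"rz":0.001}
```

```bash
python3 -m pendant '[{"x":0,"y":-0.4,"z":0,"rx":0,"ry":0,"rz":0,"jaw":0.2},{"x":-0.05,"y":-0.8,"z":0,"rx":0,"ry":0,"rz":0,"jaw":0.2},{"x":-0.06,"y":-1,"z":0,"rx":0,"ry":0,"rz":0,"jaw":0.2},{"x":-0.06,"y":-1,"z":0,"rx":0,"ry":0,"rz":0,"jaw":0.2}]';python3 -m pendant '[{"x":-0.4,"y":-0.4,"z":0,"rx":0,"ry":0,"rz":0,"jaw":0.2},{"x":-0.57,"y":-0.8,"z":0,"rx":0,"ry":0,"rz":0,"jaw":0.2},{"x":-0.57,"y":-1,"z":0,"rx":0,"ry":0,"rz":0,"jaw":0.2},{"x":-0.57,"y":-1,"z":0,"rx":0,"ry":0,"rz":0,"jaw":0.2}]';  python3 go.py 514 484 393 0.095;python3 -c "
from h import *
c=save('wrist','w7.png')"
```

```text
t: 15.28
eef_pos: [543.0, 305.1, 393.1]
tcp_rot: [3.142, -0.001, 0.095]
ft_force: [0.1, -0.5, -1.2]
opening: 0.488
t: 15.78
eef_pos: [443.5, 446.7, 393.0]
tcp_rot: [-3.141, -0.001, 0.095]
ft_force: [0.4, -0.0, -1.3]
opening: 0.488
now [443.5 446.7 393. ] [-3.1413e+00 -5.0000e-04  9.5300e-02] F [ 0.4 -0.  -1.3] op 0.488 t 15.78
full {"x":0.491,"y":-0.203,"ry":-0.001} rows 1.3
```

View pics/w7.png

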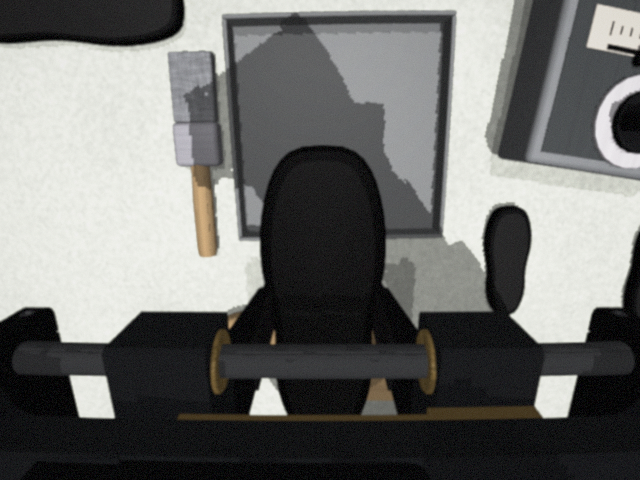

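Tray rim corners: (222,14), (455,11), (441,237), (238,240). The sole is held straight in front of it. The brush lies to the left at (195,110).

Run:
```python
from h import *
c=cam('wrist')
P=[pix2w(c,q,30) for q in [(222,14),(455,11),(441,237),(238,240)]]
for p in P: print(p.round(1))
m=np.mean(P,0); print(m.round(1), np.arctan2(*(P[0]-P[3])[[1,0]]),np.arctan2(*(P[1]-P[2])[[1,0]]))
print('sole end',pix2w(c,(322,148),210).round(1))
```

```text
[611.5 544.4  30. ]
[632.2 353.4  30. ]
[440.4 331.9  30. ]
[419.3 523.8  30. ]
[525.8 438.4  30. ] 0.10670945177438614 0.11176612244607033
sole end [516.5 452.1 210. ]
```

```bash
python3 go.py 521.5 478.2 260 0.107; python3 go.py 521.5 478.2 199 0.107
```

```text
now [444.7 444.5 392.8] [ 3.141  -0.      0.0929] F [ 0.6 -0.6 -0.9] op 0.491 t 15.88
full {"x":0.531,"y":-0.176,"z":0.885,"rx":0.001,"rz":-0.018} rows 2.5
now [444.7 444.5 392.8] [ 3.141  -0.      0.0929] F [ 0.6 -0.6 -0.9] op 0.491 t 15.88
full {"x":0.531,"y":-0.177,"z":1.292,"rx":0.001,"rz":-0.018} rows 3.4
1/2 {"x":0.265,"y":-0.088,"z":0.646,"rz":-0.009}
```

```bash
python3 -m pendant '[{"x":0.3,"y":-0.1,"z":0,"rx":0,"ry":0,"rz":-0.02,"jaw":0.2},{"x":0.53,"y":-0.18,"z":0,"rx":0,"ry":0,"rz":-0.02,"jaw":0.2},{"x":0.53,"y":-0.18,"z":0.3,"rx":0,"ry":0,"rz":-0.02,"jaw":0.2},{"x":0.53,"y":-0.18,"z":0.6,"rx":0,"ry":0,"rz":-0.02,"jaw":0.2},{"x":0.53,"y":-0.18,"z":0.89,"rx":0,"ry":0,"rz":-0.02,"jaw":0.2},{"x":0.53,"y":-0.18,"z":0.89,"rx":0,"ry":0,"rz":-0.02,"jaw":0.2}]';  python3 go.py 521.5 478.2 199 0.107; python3 -c "
from h import *
c=save('side','s8.png'); cv2.imwrite('pics/s8a.png',cv2.resize(c['img'][280:400,180:340,::-1],None,fx=4,fy=4))"
```

```text
t: 16.62
eef_pos: [521.6, 477.6, 256.3]
tcp_rot: [3.138, 0.005, 0.107]
ft_force: [0.7, -0.8, -0.0]
opening: 0.491
now [521.6 477.6 256.3] [3.1381 0.0052 0.1066] F [ 0.7 -0.8 -0. ] op 0.491 t 16.62
full {"x":0.002,"y":-0.005,"z":0.382,"rx":0.004,"ry":0.007,"rz":-0.001} rows 0.9
```

View pics/s8a.png

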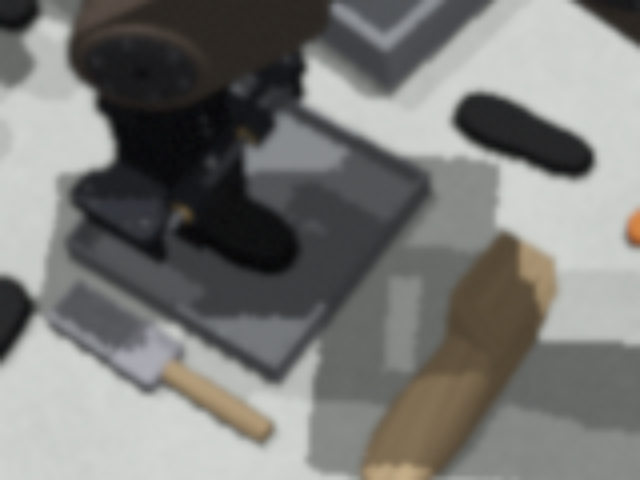

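Sole is above the tray, inside the walls.

```bash
python3 -m pendant '[{"x":0,"y":0,"z":0.2,"rx":0,"ry":0,"rz":0,"jaw":0.2},{"x":0,"y":0,"z":0.33,"rx":0,"ry":0,"rz":0,"jaw":0.2},{"x":0,"y":0,"z":0.365,"rx":0,"ry":0,"rz":0,"jaw":0.2},{"x":0,"y":0,"z":0.365,"rx":0,"ry":0,"rz":0,"jaw":0.2},{"x":0,"y":0,"z":0.365,"rx":0,"ry":0,"rz":0,"jaw":0.62},{"x":0,"y":0,"z":0.365,"rx":0,"ry":0,"rz":0,"jaw":0.62},{"x":0,"y":0,"z":0.365,"rx":0,"ry":0,"rz":0,"jaw":0.62},{"x":0,"y":0,"z":0.1,"rx":0,"ry":0,"rz":0,"jaw":0.7},{"x":0,"y":0,"z":-0.3,"rx":0,"ry":0,"rz":0,"jaw":0.8},{"x":0,"y":0.3,"z":-0.9,"rx":0,"ry":0,"rz":0,"jaw":0.8}]';  python3 go.py 608 -16 393 -0.07
```

```text
t: 17.92
eef_pos: [523.2, 452.8, 361.9]
tcp_rot: [-3.141, -0.001, 0.111]
ft_force: [0.4, -0.3, 0.1]
opening: 0.795
now [523.2 452.8 361.9] [-3.1412e+00 -6.0000e-04  1.1080e-01] F [ 0.4 -0.3  0.1] op 0.795 t 17.93
full {"x":0.217,"y":3.168,"z":-0.208,"rx":-0.001,"ry":-0.001,"rz":0.230} rows 7.6
1/4 {"x":0.054,"y":0.792,"z":-0.052,"rz":0.058}
```

```bash
python3 -m pendant '[{"x":0,"y":0.4,"z":-0.2,"rx":0,"ry":0,"rz":0.05,"jaw":0.8},{"x":0.05,"y":0.8,"z":-0.2,"rx":0,"ry":0,"rz":0.1,"jaw":0.8},{"x":0.05,"y":1,"z":-0.2,"rx":0,"ry":0,"rz":0.2,"jaw":0.8}]';python3 -m pendant '[{"x":0,"y":0.4,"z":0,"rx":0,"ry":0,"rz":0,"jaw":0.8},{"x":0.05,"y":0.8,"z":0,"rx":0,"ry":0,"rz":0,"jaw":0.8},{"x":0.05,"y":1,"z":0,"rx":0,"ry":0,"rz":0,"jaw":0.8}]';python3 -m pendant '[{"x":0,"y":0.4,"z":0,"rx":0,"ry":0,"rz":0,"jaw":0.8},{"x":0.05,"y":0.8,"z":0,"rx":0,"ry":0,"rz":0,"jaw":0.8},{"x":0.05,"y":1,"z":0,"rx":0,"ry":0,"rz":0,"jaw":0.8}]';  python3 go.py 608 -16 390 -0.07
```

```text
t: 18.3
eef_pos: [547.7, 301.2, 391.1]
tcp_rot: [-3.141, -0.001, -0.052]
ft_force: [0.2, 0.5, -0.3]
opening: 0.798
t: 18.68
eef_pos: [547.7, 151.1, 390.5]
tcp_rot: [3.141, -0.001, -0.05]
ft_force: [0.6, 0.5, 0.1]
opening: 0.803
t: 19.05
eef_pos: [547.9, 0.8, 390.4]
tcp_rot: [3.141, -0.001, -0.05]
ft_force: [-0.2, 0.2, -0.4]
opening: 0.8
now [547.9   0.8 390.4] [ 3.1413e+00 -7.0000e-04 -5.0000e-02] F [-0.2  0.2 -0.4] op 0.8 t 19.05
full {"x":0.406,"y":0.092,"z":0.003,"ry":-0.001,"rz":0.025} rows 1.0
```

```bash
python3 -m pendant '[{"x":0.4,"y":0.09,"z":0,"rx":0,"ry":0,"rz":0.03,"jaw":0.8},{"x":0.4,"y":0.09,"z":0,"rx":0,"ry":0,"rz":0.03,"jaw":0.8},{"x":0.4,"y":0.09,"z":0,"rx":0,"ry":0,"rz":0.03,"jaw":0.8}]';  python3 -c "
from h import *
c=save('wrist','w9.png')"
```

```text
t: 19.42
eef_pos: [606.9, -12.9, 389.8]
tcp_rot: [3.142, 0.001, -0.072]
ft_force: [-0.6, 0.3, 0.2]
opening: 0.797
```

View pics/w9.png

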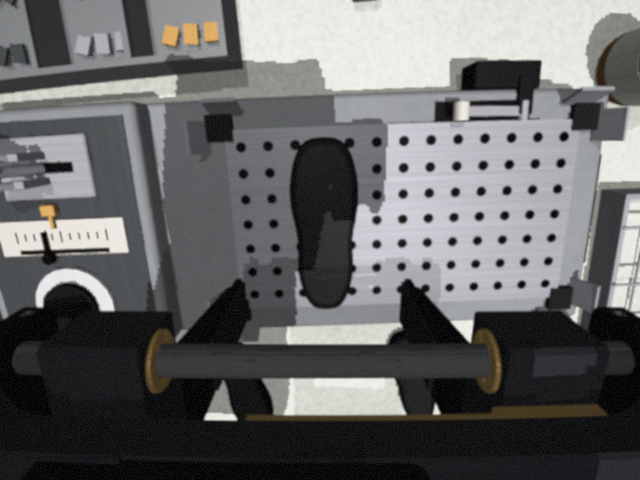

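d1 runs (323,138)–(326,307), aligned and centred between the fingers.

```bash
python3 -m pendant '[{"x":0,"y":0,"z":0.4,"rx":0,"ry":0,"rz":0,"jaw":0.8},{"x":0,"y":0,"z":0.8,"rx":0,"ry":0,"rz":0,"jaw":0.8},{"x":0,"y":0,"z":0.975,"rx":0,"ry":0,"rz":0,"jaw":0.8},{"x":0,"y":0,"z":0.975,"rx":0,"ry":0,"rz":0,"jaw":0.6},{"x":0,"y":0,"z":0.975,"rx":0,"ry":0,"rz":0,"jaw":0.2},{"x":0,"y":0,"z":0.975,"rx":0,"ry":0,"rz":0,"jaw":0.2},{"x":0,"y":0,"z":0.975,"rx":0,"ry":0,"rz":0,"jaw":0.2},{"x":0,"y":0,"z":0.975,"rx":0,"ry":0,"rz":0,"jaw":0.2}]'; python3 -m pendant '[{"x":0,"y":0,"z":-0.02,"rx":0,"ry":0,"rz":0,"jaw":0.2},{"x":0,"y":0,"z":-0.3,"rx":0,"ry":0,"rz":0,"jaw":0.2},{"x":0,"y":0,"z":-0.7,"rx":0,"ry":0,"rz":0,"jaw":0.2},{"x":-0.1,"y":-0.4,"z":-1,"rx":0,"ry":0,"rz":-0.1,"jaw":0.2},{"x":-0.2,"y":-0.8,"z":-1,"rx":0,"ry":0,"rz":-0.2,"jaw":0.2},{"x":-0.2,"y":-1,"z":-1,"rx":0,"ry":0,"rz":-0.23,"jaw":0.2}]'; python3 go.py 530 398.6 390 0.107
```

```text
t: 20.48
eef_pos: [607.2, -12.9, 244.6]
tcp_rot: [3.142, -0.001, -0.072]
ft_force: [-1.7, 1.4, 6.0]
opening: 0.491
t: 21.22
eef_pos: [587.1, 140.9, 395.0]
tcp_rot: [-3.141, -0.001, 0.111]
ft_force: [0.3, -0.3, -1.9]
opening: 0.495
now [587.1 140.9 395. ] [-3.1415e+00 -1.4000e-03  1.1130e-01] F [ 0.3 -0.3 -1.9] op 0.495 t 21.23
full {"x":-0.188,"y":-1.750,"z":0.034,"ry":-0.002,"rz":0.005} rows 4.2
1/2 {"x":-0.094,"y":-0.875,"z":0.017,"ry":-0.001,"rz":0.003}
```

```bash
python3 -m pendant '[{"x":-0.1,"y":-0.4,"z":0,"rx":0,"ry":0,"rz":0,"jaw":0.2},{"x":-0.3,"y":-0.8,"z":0,"rx":0,"ry":0,"rz":0,"jaw":0.2},{"x":-0.4,"y":-1,"z":0,"rx":0,"ry":0,"rz":0,"jaw":0.2},{"x":-0.4,"y":-1,"z":0,"rx":0,"ry":0,"rz":0,"jaw":0.2}]';python3 -m pendant '[{"x":-0.3,"y":-0.4,"z":0,"rx":0,"ry":0,"rz":0,"jaw":0.2},{"x":-0.3,"y":-0.75,"z":0,"rx":0,"ry":0,"rz":0,"jaw":0.2},{"x":-0.3,"y":-0.75,"z":0,"rx":0,"ry":0,"rz":0,"jaw":0.2},{"x":-0.3,"y":-0.75,"z":0,"rx":0,"ry":0,"rz":0,"jaw":0.2}]';  python3 go.py 530 398.6 260 0.107;python3 -c "
from h import *
c=save('wrist','w10.png')"
```

```text
t: 21.72
eef_pos: [510.7, 283.3, 393.9]
tcp_rot: [-3.142, 0.0, 0.112]
ft_force: [0.6, -0.5, -1.3]
opening: 0.491
t: 22.22
eef_pos: [455.6, 387.7, 393.6]
tcp_rot: [3.141, 0.0, 0.109]
ft_force: [0.3, 0.1, -2.5]
opening: 0.489
now [455.6 387.7 393.6] [3.141e+00 4.000e-04 1.090e-01] F [ 0.3  0.1 -2.5] op 0.489 t 22.23
full {"x":0.501,"y":-0.019,"z":0.890,"rx":0.001,"rz":0.003} rows 2.5
```

View pics/w10.png

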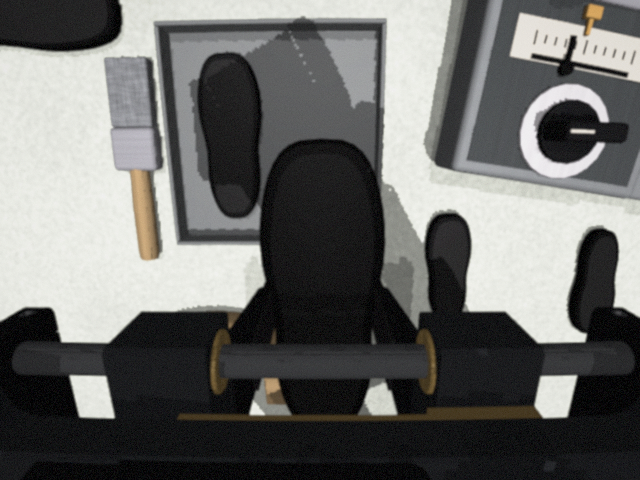

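First dried sole lies flat in the tray (230,135); the right half is free.

```bash
python3 -m pendant '[{"x":0.3,"y":-0.02,"z":0,"rx":0,"ry":0,"rz":0,"jaw":0.2},{"x":0.5,"y":-0.01,"z":0,"rx":0,"ry":0,"rz":0,"jaw":0.2},{"x":0.5,"y":0,"z":0.3,"rx":0,"ry":0,"rz":0,"jaw":0.2},{"x":0.5,"y":0,"z":0.6,"rx":0,"ry":0,"rz":0,"jaw":0.2},{"x":0.5,"y":0,"z":0.9,"rx":0,"ry":0,"rz":0,"jaw":0.2},{"x":0.5,"y":0,"z":0.9,"rx":0,"ry":0,"rz":0,"jaw":0.2}]'; python3 go.py 530 398 201 0.107
```

```text
t: 23.02
eef_pos: [530.2, 394.7, 256.0]
tcp_rot: [3.139, 0.005, 0.107]
ft_force: [1.0, -0.9, -0.7]
opening: 0.493
now [530.2 394.7 256. ] [3.1389 0.0055 0.1069] F [ 1.  -0.9 -0.7] op 0.493 t 23.02
full {"x":0.003,"y":-0.023,"z":0.367,"rx":0.003,"ry":0.007} rows 0.9
```

```bash
python3 -m pendant '[{"x":0,"y":0,"z":0.2,"rx":0,"ry":0,"rz":0,"jaw":0.2},{"x":0,"y":-0.01,"z":0.33,"rx":0,"ry":0,"rz":0,"jaw":0.2},{"x":0,"y":-0.01,"z":0.355,"rx":0,"ry":0,"rz":0,"jaw":0.2},{"x":0,"y":-0.01,"z":0.355,"rx":0,"ry":0,"rz":0,"jaw":0.2},{"x":0,"y":-0.01,"z":0.355,"rx":0,"ry":0,"rz":0,"jaw":0.6},{"x":0,"y":-0.01,"z":0.355,"rx":0,"ry":0,"rz":0,"jaw":0.6},{"x":0,"y":-0.01,"z":0.355,"rx":0,"ry":0,"rz":0,"jaw":0.6},{"x":0,"y":-0.01,"z":0.1,"rx":0,"ry":0,"rz":0,"jaw":0.6},{"x":0,"y":0,"z":-0.3,"rx":0,"ry":0,"rz":0,"jaw":0.8},{"x":-0.3,"y":0.3,"z":-0.9,"rx":0,"ry":0,"rz":0,"jaw":0.8}]';  python3 go.py 417 252 393 0.25
```

```text
t: 24.28
eef_pos: [507.4, 368.7, 356.8]
tcp_rot: [-3.141, -0.002, 0.11]
ft_force: [-0.3, 0.2, 0.3]
opening: 0.755
now [507.4 368.7 356.8] [-3.1408e+00 -1.9000e-03  1.0970e-01] F [-0.3  0.2  0.3] op 0.755 t 24.27
full {"x":-0.684,"y":0.707,"z":-0.243,"rx":-0.001,"ry":-0.002,"rz":-0.179} rows 2.4
```

```bash
python3 -m pendant '[{"x":-0.4,"y":0.35,"z":0,"rx":0,"ry":0,"rz":-0.1,"jaw":0.8},{"x":-0.8,"y":0.7,"z":0,"rx":0,"ry":0,"rz":-0.18,"jaw":0.8},{"x":-0.8,"y":0.7,"z":0,"rx":0,"ry":0,"rz":-0.18,"jaw":0.8},{"x":-0.8,"y":0.7,"z":0,"rx":0,"ry":0,"rz":-0.18,"jaw":0.8}]';python3 go.py 417 252 194 0.25;python3 -c "
from h import *
c=save('wrist','w11.png');c=save('side','s11.png')"
```

```text
t: 24.78
eef_pos: [398.1, 249.8, 355.6]
tcp_rot: [3.142, -0.0, 0.249]
ft_force: [0.8, -0.3, -0.5]
opening: 0.802
now [398.1 249.8 355.6] [ 3.1415e+00 -3.0000e-04  2.4940e-01] F [ 0.8 -0.3 -0.5] op 0.802 t 24.77
full {"x":0.126,"y":0.017,"z":1.077,"rz":-0.001} rows 2.6
1/2 {"x":0.063,"y":0.008,"z":0.539}
```

View pics/w11.png

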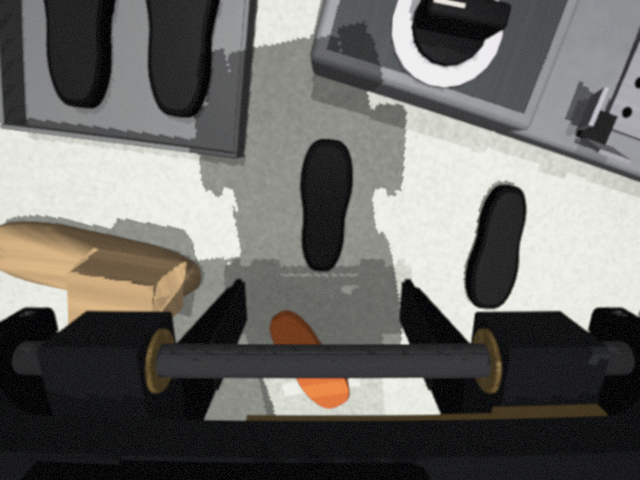

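View pics/s11.png

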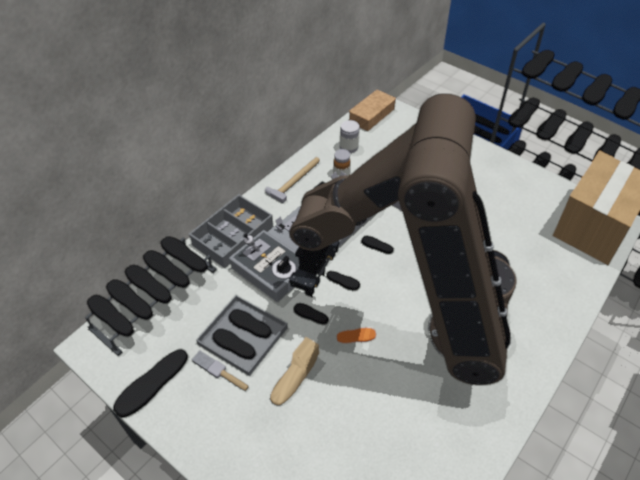

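Both dried soles lie flat in the tray. Sole C runs (326,140)–(322,270), sole B (510,185)–(485,307); orange one (310,360), last (110,260).

```bash
python3 - <<'E'
from h import *
c=cam('wrist')
for n,a,b in [('C',(326,140),(322,270)),('B',(510,185),(485,307))]:
    A=pix2w(c,a,9);B=pix2w(c,b,7); print(n,((A+B)/2).round(1),np.arctan2(*(A-B)[[1,0]]).round(3),np.linalg.norm(A-B).round(1))
print(pix2w(c,(310,360),12).round(1))
E
python3 go.py 416 252 194 0.26
```

```text
C [415.9 254.4   8. ] 0.221 116.9
B [418.9  90.4   8. ] 0.188 118.1
[266.  230.2  12. ]
now [400.  251.4 355.1] [-3.1414e+00 -1.2000e-03  2.5030e-01] F [ 0.  -0.3  0.6] op 0.798 t 24.93
full {"x":0.103,"y":0.023,"z":1.074,"ry":-0.002,"rz":-0.012} rows 2.6
1/2 {"x":0.052,"y":0.011,"z":0.537,"ry":-0.001,"rz":-0.006}
```

```bash
python3 -m pendant '[{"x":0.05,"y":0.01,"z":0.4,"rx":0,"ry":0,"rz":0.02,"jaw":0.8},{"x":0.1,"y":0.01,"z":0.8,"rx":0,"ry":0,"rz":0.02,"jaw":0.8},{"x":0.1,"y":0.01,"z":0.95,"rx":0,"ry":0,"rz":0.02,"jaw":0.7},{"x":0.1,"y":0.01,"z":1,"rx":0,"ry":0,"rz":0.02,"jaw":0.7},{"x":0.1,"y":0.01,"z":1,"rx":0,"ry":0,"rz":0.02,"jaw":0.7}]'; python3 go.py 416 253 193 0.235
```

```text
t: 25.55
eef_pos: [414.5, 253.5, 204.8]
tcp_rot: [3.141, 0.0, 0.235]
ft_force: [0.6, 0.5, 0.2]
opening: 0.704
now [414.5 253.5 204.8] [3.1415e+00 1.0000e-04 2.3500e-01] F [0.6 0.5 0.2] op 0.704 t 25.55
full {"x":0.009,"y":0.006,"z":0.079} rows 0.2
```

```bash
python3 -m pendant '[{"x":0.01,"y":0,"z":0.078,"rx":0,"ry":0,"rz":0,"jaw":0.7},{"x":0.01,"y":0,"z":0.078,"rx":0,"ry":0,"rz":0,"jaw":0.5},{"x":0.01,"y":0,"z":0.078,"rx":0,"ry":0,"rz":0,"jaw":0.1},{"x":0.01,"y":0,"z":0.078,"rx":0,"ry":0,"rz":0,"jaw":0.1},{"x":0.01,"y":0,"z":0.078,"rx":0,"ry":0,"rz":0,"jaw":0.1},{"x":0.01,"y":0,"z":0.078,"rx":0,"ry":0,"rz":0,"jaw":0.1},{"x":0.01,"y":0,"z":0.078,"rx":0,"ry":0,"rz":0,"jaw":0.1},{"x":0.01,"y":0,"z":0.078,"rx":0,"ry":0,"rz":0,"jaw":0.1}]'; python3 go.py 416 253 193 0.235
```

```text
t: 26.55
eef_pos: [415.7, 253.5, 193.4]
tcp_rot: [3.142, -0.0, 0.235]
ft_force: [-0.9, 0.2, 5.8]
opening: 0.402
now [415.7 253.5 193.4] [ 3.1416e+00 -5.0000e-04  2.3470e-01] F [-0.9  0.2  5.8] op 0.402 t 26.55
full {"x":0.001,"y":0.004,"z":0.003,"ry":-0.001} rows 0.0
```

```bash
python3 -m pendant '[{"x":0,"y":0,"z":-0.1,"rx":0,"ry":0,"rz":0,"jaw":0.1},{"x":0,"y":0,"z":-0.4,"rx":0,"ry":0,"rz":0,"jaw":0.1},{"x":0,"y":0,"z":-0.8,"rx":0,"ry":0,"rz":0,"jaw":0.1},{"x":0.2,"y":0.3,"z":-1,"rx":0,"ry":0,"rz":0.1,"jaw":0.1},{"x":0.4,"y":0.65,"z":-1,"rx":0,"ry":0,"rz":0.2,"jaw":0.1},{"x":0.5,"y":1,"z":-1,"rx":0,"ry":0,"rz":0.34,"jaw":0.1},{"x":0.5,"y":1,"z":-1,"rx":0,"ry":0,"rz":0.34,"jaw":0.1}]'; python3 go.py 612.7 -1.5 343 -0.033
```

```text
t: 27.42
eef_pos: [524.6, 122.3, 343.8]
tcp_rot: [3.141, -0.001, -0.038]
ft_force: [-0.7, 0.1, -0.5]
opening: 0.397
now [524.6 122.3 343.8] [ 3.1414e+00 -8.0000e-04 -3.7700e-02] F [-0.7  0.1 -0.5] op 0.397 t 27.43
full {"x":0.618,"y":0.803,"z":0.006,"ry":-0.001,"rz":-0.006} rows 2.4
```

```bash
python3 -m pendant '[{"x":0.3,"y":0.4,"z":0,"rx":0,"ry":0,"rz":0,"jaw":0.1},{"x":0.62,"y":0.8,"z":0,"rx":0,"ry":0,"rz":0,"jaw":0.1},{"x":0.62,"y":0.8,"z":0.2,"rx":0,"ry":0,"rz":0,"jaw":0.1},{"x":0.62,"y":0.8,"z":0.4,"rx":0,"ry":0,"rz":0,"jaw":0.1},{"x":0.62,"y":0.8,"z":0.6,"rx":0,"ry":0,"rz":0,"jaw":0.1},{"x":0.62,"y":0.8,"z":0.6,"rx":0,"ry":0,"rz":0,"jaw":0.1}]'; python3 go.py 612.7 -1.5 244.5 -0.033
```

```text
t: 28.18
eef_pos: [611.9, 2.8, 252.0]
tcp_rot: [-3.141, 0.004, -0.031]
ft_force: [0.1, 0.1, 0.1]
opening: 0.401
now [611.9   2.8 252. ] [-3.1413  0.0041 -0.0313] F [0.1 0.1 0.1] op 0.401 t 28.18
full {"x":0.007,"y":0.029,"z":0.050,"ry":0.005,"rz":0.002} rows 0.1
```

```bash
python3 -m pendant '[{"x":0,"y":0.02,"z":0.03,"rx":0,"ry":0,"rz":0,"jaw":0.1},{"x":0,"y":0.02,"z":0.045,"rx":0,"ry":0,"rz":0,"jaw":0.1},{"x":0,"y":0.02,"z":0.045,"rx":0,"ry":0,"rz":0,"jaw":0.1},{"x":0,"y":0.02,"z":0.045,"rx":0,"ry":0,"rz":0,"jaw":0.55},{"x":0,"y":0.02,"z":0.045,"rx":0,"ry":0,"rz":0,"jaw":0.55},{"x":0,"y":0.02,"z":0.045,"rx":0,"ry":0,"rz":0,"jaw":0.55},{"x":0,"y":0.02,"z":-0.1,"rx":0,"ry":0,"rz":0,"jaw":0.7},{"x":0,"y":0.02,"z":-0.5,"rx":0,"ry":0,"rz":0,"jaw":0.8},{"x":-0.3,"y":0,"z":-0.9,"rx":0,"ry":0,"rz":0,"jaw":0.8},{"x":-0.6,"y":-0.2,"z":-0.9,"rx":0,"ry":0,"rz":0,"jaw":0.8}]'; python3 go.py 418 90 370 0.21
```

```text
t: 29.42
eef_pos: [523.1, 34.4, 390.9]
tcp_rot: [3.141, -0.005, -0.034]
ft_force: [0.3, 1.1, -0.0]
opening: 0.799
now [523.1  34.4 390.9] [ 3.1413 -0.0054 -0.0344] F [ 0.3  1.1 -0. ] op 0.799 t 29.43
full {"x":-0.714,"y":-0.346,"z":0.135,"rx":0.001,"ry":-0.007,"rz":-0.311} rows 1.9
```

```bash
python3 -m pendant '[{"x":-0.35,"y":-0.18,"z":0.1,"rx":0,"ry":0,"rz":-0.15,"jaw":0.8},{"x":-0.72,"y":-0.35,"z":0.14,"rx":0,"ry":0,"rz":-0.3,"jaw":0.8},{"x":-0.72,"y":-0.35,"z":0.14,"rx":0,"ry":0,"rz":-0.3,"jaw":0.8},{"x":-0.72,"y":-0.35,"z":0.14,"rx":0,"ry":0,"rz":-0.3,"jaw":0.8}]';python3 -c "
from h import *
c=save('wrist','w12.png');c=save('side','s12.png'); cv2.imwrite('pics/s12a.png',cv2.resize(c['img'][165:345,220:420,::-1],None,fx=3,fy=3,interpolation=2))"
```

```text
t: 29.92
eef_pos: [417.8, 91.0, 367.7]
tcp_rot: [3.141, -0.001, 0.203]
ft_force: [0.5, -0.2, -0.0]
opening: 0.801
```

View pics/w12.png

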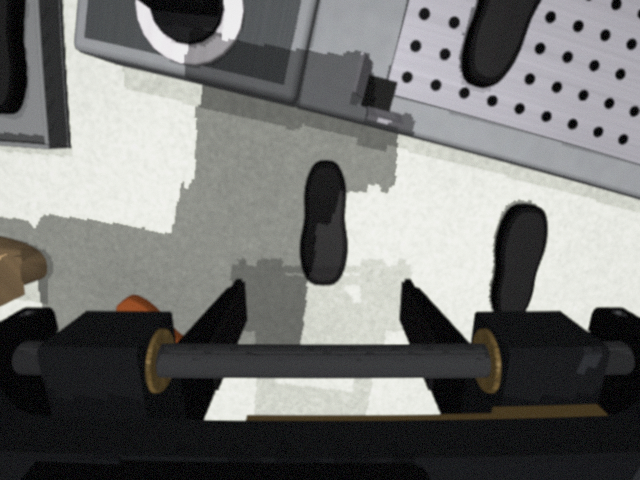

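View pics/s12a.png

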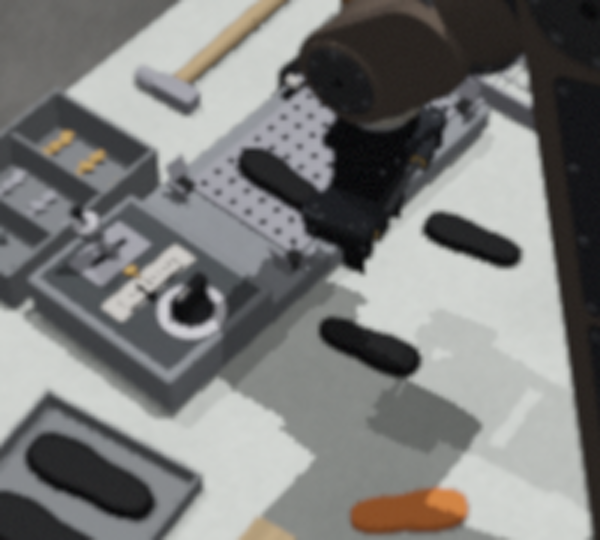

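Sole C lies on the bed (500,30). Sole B runs (326,162)–(324,284), centred under the jaw; sole A is at (520,255).

```bash
python3 - <<'E'
from h import *
c=cam('wrist')
for n,a,b in [('B',(326,162),(324,284)),('A',(523,204),(512,315))]:
    A=pix2w(c,a,9);B=pix2w(c,b,7); print(n,((A+B)/2).round(1),np.arctan2(*(A-B)[[1,0]]).round(3),np.linalg.norm(A-B).round(1))
E
python3 go.py 418 91 193.4 0.2
```

```text
B [416.1  88.1   8. ] 0.188 116.7
A [ 418.6 -101.6    8. ] 0.262 114.1
now [418.2  90.6 367.2] [ 3.1414e+00 -4.0000e-04  2.0200e-01] F [-0.   0.2 -0.6] op 0.805 t 30.07
full {"x":-0.001,"y":-0.003,"z":1.159,"ry":-0.001,"rz":0.003} rows 2.8
1/2 {"x":-0.001,"y":-0.002,"z":0.579,"rz":0.001}
```

```bash
python3 -m pendant '[{"x":0,"y":0.01,"z":0.4,"rx":0,"ry":0,"rz":0.01,"jaw":0.75},{"x":0,"y":0.01,"z":0.8,"rx":0,"ry":0,"rz":0.01,"jaw":0.75},{"x":-0.01,"y":0.01,"z":1,"rx":0,"ry":0,"rz":0.01,"jaw":0.75},{"x":-0.01,"y":0.01,"z":1,"rx":0,"ry":0,"rz":0.01,"jaw":0.7},{"x":-0.01,"y":0.01,"z":1,"rx":0,"ry":0,"rz":0.01,"jaw":0.7}]'; python3 go.py 417 89 193.4 0.2
```

```text
t: 30.7
eef_pos: [416.8, 89.0, 217.9]
tcp_rot: [3.141, -0.001, 0.195]
ft_force: [0.4, 0.3, -0.1]
opening: 0.7
now [416.8  89.  217.9] [ 3.1414e+00 -9.0000e-04  1.9480e-01] F [ 0.4  0.3 -0.1] op 0.7 t 30.7
full {"x":0.001,"z":0.163,"ry":-0.001,"rz":-0.007} rows 0.4
```

```bash
python3 -m pendant '[{"x":0,"y":0,"z":0.12,"rx":0,"ry":0,"rz":0,"jaw":0.6},{"x":0,"y":0,"z":0.16,"rx":0,"ry":0,"rz":0,"jaw":0.6},{"x":0,"y":0,"z":0.16,"rx":0,"ry":0,"rz":0,"jaw":0.1},{"x":0,"y":0,"z":0.16,"rx":0,"ry":0,"rz":0,"jaw":0.1},{"x":0,"y":0,"z":0.16,"rx":0,"ry":0,"rz":0,"jaw":0.1},{"x":0,"y":0,"z":0.16,"rx":0,"ry":0,"rz":0,"jaw":0.1},{"x":0,"y":0,"z":0.16,"rx":0,"ry":0,"rz":0,"jaw":0.1}]'; python3 -m pendant '[{"x":0,"y":0,"z":-0.05,"rx":0,"ry":0,"rz":0,"jaw":0.1},{"x":0,"y":0,"z":-0.4,"rx":0,"ry":0,"rz":0,"jaw":0.1},{"x":0,"y":0,"z":-0.8,"rx":0,"ry":0,"rz":0,"jaw":0.1},{"x":0.3,"y":0.3,"z":-1,"rx":0,"ry":0,"rz":0.1,"jaw":0.1},{"x":0.5,"y":0.6,"z":-1,"rx":0,"ry":0,"rz":0.2,"jaw":0.1},{"x":0.8,"y":0.9,"z":-1,"rx":0,"ry":0,"rz":0.29,"jaw":0.1},{"x":1,"y":1,"z":-1,"rx":0,"ry":0,"rz":0.29,"jaw":0.1},{"x":1,"y":1,"z":-1,"rx":0,"ry":0,"rz":0.29,"jaw":0.1}]'; python3 go.py 610 -83.5 343 -0.033
```

```text
t: 31.58
eef_pos: [416.2, 89.2, 193.8]
tcp_rot: [3.141, -0.001, 0.195]
ft_force: [0.1, -0.6, 7.2]
opening: 0.393
t: 32.58
eef_pos: [593.5, -29.7, 343.0]
tcp_rot: [3.141, -0.0, -0.034]
ft_force: [-0.0, 0.7, -0.6]
opening: 0.394
now [593.5 -29.7 343. ] [ 3.1415e+00 -1.0000e-04 -3.3600e-02] F [-0.   0.7 -0.6] op 0.394 t 32.58
full {"x":0.122,"y":0.355,"rz":-0.001} rows 0.9
```

```bash
python3 -m pendant '[{"x":0.12,"y":0.36,"z":0,"rx":0,"ry":0,"rz":0,"jaw":0.1},{"x":0.12,"y":0.36,"z":0.1,"rx":0,"ry":0,"rz":0,"jaw":0.1},{"x":0.12,"y":0.36,"z":0.3,"rx":0,"ry":0,"rz":0,"jaw":0.1},{"x":0.12,"y":0.36,"z":0.5,"rx":0,"ry":0,"rz":0,"jaw":0.1},{"x":0.12,"y":0.36,"z":0.62,"rx":0,"ry":0,"rz":0,"jaw":0.1},{"x":0.12,"y":0.36,"z":0.62,"rx":0,"ry":0,"rz":0,"jaw":0.1}]'; python3 go.py 610 -83.5 245 -0.033
```

```text
t: 33.33
eef_pos: [608.1, -82.8, 249.4]
tcp_rot: [-3.141, 0.002, -0.032]
ft_force: [-0.9, -0.0, 0.5]
opening: 0.395
now [608.1 -82.8 249.4] [-3.1412e+00  2.4000e-03 -3.1900e-02] F [-0.9 -0.   0.5] op 0.395 t 33.33
full {"x":0.013,"y":0.004,"z":0.029,"rx":-0.001,"ry":0.003,"rz":0.001} rows 0.1
```

```bash
python3 -m pendant '[{"x":0.01,"y":0,"z":0.02,"rx":0,"ry":0,"rz":0,"jaw":0.1},{"x":0.01,"y":0,"z":0.025,"rx":0,"ry":0,"rz":0,"jaw":0.1},{"x":0.01,"y":0,"z":0.025,"rx":0,"ry":0,"rz":0,"jaw":0.1},{"x":0.01,"y":0,"z":0.025,"rx":0,"ry":0,"rz":0,"jaw":0.55},{"x":0.01,"y":0,"z":0.025,"rx":0,"ry":0,"rz":0,"jaw":0.55},{"x":0.01,"y":0,"z":0.025,"rx":0,"ry":0,"rz":0,"jaw":0.55},{"x":0,"y":0,"z":-0.1,"rx":0,"ry":0,"rz":0,"jaw":0.7},{"x":0,"y":0,"z":-0.5,"rx":0,"ry":0,"rz":0,"jaw":0.8},{"x":-0.3,"y":0,"z":-0.9,"rx":0,"ry":0,"rz":0,"jaw":0.8},{"x":-0.6,"y":0,"z":-0.9,"rx":0,"ry":0,"rz":0,"jaw":0.8}]'; python3 go.py 418 -102 370 0.26
```

```text
t: 34.58
eef_pos: [517.9, -80.4, 389.2]
tcp_rot: [3.14, -0.006, -0.032]
ft_force: [0.5, -0.9, -0.3]
opening: 0.798
now [517.9 -80.4 389.2] [ 3.1399 -0.0064 -0.032 ] F [ 0.5 -0.9 -0.3] op 0.798 t 34.58
full {"x":-0.662,"y":0.165,"z":0.124,"rx":0.003,"ry":-0.008,"rz":-0.372} rows 1.7
```

```bash
python3 -m pendant '[{"x":-0.35,"y":0.1,"z":0.1,"rx":0,"ry":0,"rz":-0.15,"jaw":0.75},{"x":-0.67,"y":0.17,"z":0.12,"rx":0,"ry":0,"rz":-0.35,"jaw":0.75},{"x":-0.67,"y":0.17,"z":0.12,"rx":0,"ry":0,"rz":-0.37,"jaw":0.75},{"x":-0.67,"y":0.17,"z":0.12,"rx":0,"ry":0,"rz":-0.37,"jaw":0.75}]';python3 -c "
from h import *
c=save('wrist','w13.png')"
```

```text
t: 35.08
eef_pos: [417.8, -102.9, 368.3]
tcp_rot: [3.14, -0.002, 0.257]
ft_force: [0.2, -0.2, 0.2]
opening: 0.749
```

View pics/w13.png

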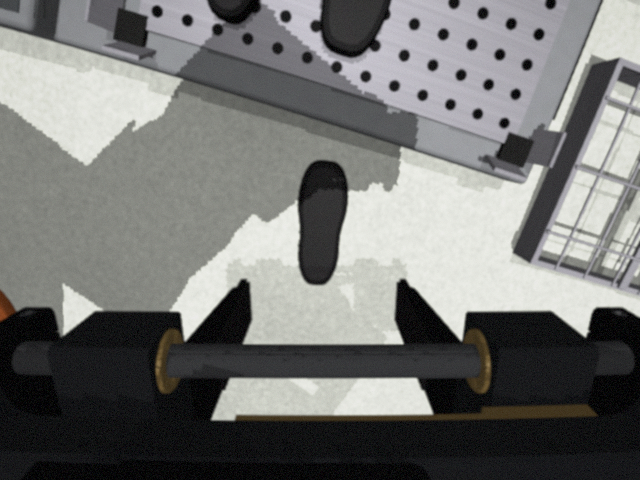

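Sole A runs (325,161)–(317,284); two soles on the bed at (233,8) and (355,25).

```bash
python3 - <<'E'
from h import *
c=cam('wrist')
for n,a,b in [('A',(325,161),(317,284))]:
    A=pix2w(c,a,9);B=pix2w(c,b,7); print(n,((A+B)/2).round(1),np.arctan2(*(A-B)[[1,0]]).round(3),np.linalg.norm(A-B).round(1))
print(pix2w(c,(233,22),58),pix2w(c,(348,53),58))
E
python3 go.py 418 -101.5 193.6 0.22
```

```text
A [ 415.6 -101.9    8. ] 0.192 118.0
[552.99774734  -2.70355458  58.        ] [553.66590215 -86.06040532  58.        ]
now [ 418.2 -102.7  367.7] [ 3.1407e+00 -1.1000e-03  2.5750e-01] F [ 0.3 -0.6 -0.4] op 0.75 t 35.17
full {"y":-0.009,"z":1.161,"rx":0.001,"ry":-0.001,"rz":0.048} rows 2.8
1/2 {"y":-0.004,"z":0.580,"rx":0.001,"ry":-0.001,"rz":0.024}
```

```bash
python3 -m pendant '[{"x":-0.01,"y":-0.01,"z":0.4,"rx":0,"ry":0,"rz":0.06,"jaw":0.75},{"x":-0.01,"y":-0.01,"z":0.8,"rx":0,"ry":0,"rz":0.06,"jaw":0.75},{"x":-0.01,"y":-0.01,"z":1,"rx":0,"ry":0,"rz":0.06,"jaw":0.75},{"x":-0.01,"y":-0.01,"z":1,"rx":0,"ry":0,"rz":0.06,"jaw":0.7},{"x":-0.01,"y":-0.01,"z":1,"rx":0,"ry":0,"rz":0.06,"jaw":0.7}]'; python3 go.py 417 -102 193.6 0.2
```

```text
t: 35.8
eef_pos: [416.2, -101.6, 218.0]
tcp_rot: [3.141, -0.001, 0.211]
ft_force: [-0.2, 0.8, 0.7]
opening: 0.705
now [ 416.2 -101.6  218. ] [ 3.1409e+00 -8.0000e-04  2.1130e-01] F [-0.2  0.8  0.7] op 0.705 t 35.8
full {"x":0.005,"y":0.003,"z":0.163,"rx":0.001,"ry":-0.001,"rz":0.014} rows 0.4
```

```bash
python3 -m pendant '[{"x":0,"y":0,"z":0.12,"rx":0,"ry":0,"rz":0,"jaw":0.6},{"x":0,"y":0,"z":0.16,"rx":0,"ry":0,"rz":0,"jaw":0.6},{"x":0,"y":0,"z":0.16,"rx":0,"ry":0,"rz":0,"jaw":0.1},{"x":0,"y":0,"z":0.16,"rx":0,"ry":0,"rz":0,"jaw":0.1},{"x":0,"y":0,"z":0.16,"rx":0,"ry":0,"rz":0,"jaw":0.1},{"x":0,"y":0,"z":0.16,"rx":0,"ry":0,"rz":0,"jaw":0.1},{"x":0,"y":0,"z":0.16,"rx":0,"ry":0,"rz":0,"jaw":0.1}]'; python3 -m pendant '[{"x":0,"y":0,"z":-0.05,"rx":0,"ry":0,"rz":0,"jaw":0.1},{"x":0,"y":0,"z":-0.4,"rx":0,"ry":0,"rz":0,"jaw":0.1},{"x":0,"y":0,"z":-0.8,"rx":0,"ry":0,"rz":0,"jaw":0.1},{"x":0.3,"y":0.2,"z":-1,"rx":0,"ry":0,"rz":0.1,"jaw":0.1},{"x":0.5,"y":0.4,"z":-1,"rx":0,"ry":0,"rz":0.2,"jaw":0.1},{"x":0.8,"y":0.6,"z":-1,"rx":0,"ry":0,"rz":0.31,"jaw":0.1},{"x":1,"y":0.66,"z":-1,"rx":0,"ry":0,"rz":0.31,"jaw":0.1},{"x":1,"y":0.66,"z":-1,"rx":0,"ry":0,"rz":0.31,"jaw":0.1}]'; python3 go.py 607.3 -165.5 343 -0.033
```

```text
t: 36.67
eef_pos: [415.7, -101.7, 193.8]
tcp_rot: [3.141, -0.001, 0.211]
ft_force: [-0.6, 0.3, 7.7]
opening: 0.398
t: 37.67
eef_pos: [583.9, -167.1, 343.0]
tcp_rot: [3.142, 0.0, -0.032]
ft_force: [0.0, -0.2, -0.5]
opening: 0.402
now [ 583.9 -167.1  343. ] [ 3.1416  0.     -0.032 ] F [ 0.  -0.2 -0.5] op 0.402 t 37.67
full {"x":0.156,"y":-0.016,"rz":0.001} rows 0.4
```

```bash
python3 -m pendant '[{"x":0.16,"y":-0.02,"z":0,"rx":0,"ry":0,"rz":0,"jaw":0.1},{"x":0.16,"y":-0.02,"z":0.2,"rx":0,"ry":0,"rz":0,"jaw":0.1},{"x":0.16,"y":-0.02,"z":0.4,"rx":0,"ry":0,"rz":0,"jaw":0.1},{"x":0.16,"y":-0.02,"z":0.55,"rx":0,"ry":0,"rz":0,"jaw":0.1},{"x":0.16,"y":-0.02,"z":0.63,"rx":0,"ry":0,"rz":0,"jaw":0.1},{"x":0.16,"y":-0.02,"z":0.63,"rx":0,"ry":0,"rz":0,"jaw":0.1},{"x":0.16,"y":-0.02,"z":0.63,"rx":0,"ry":0,"rz":0,"jaw":0.1}]'; python3 go.py 607.3 -165.5 245 -0.033
```

```text
t: 38.55
eef_pos: [607.1, -164.8, 249.7]
tcp_rot: [3.141, -0.001, -0.032]
ft_force: [0.5, -0.1, -0.4]
opening: 0.399
now [ 607.1 -164.8  249.7] [ 3.1411e+00 -1.1000e-03 -3.2300e-02] F [ 0.5 -0.1 -0.4] op 0.399 t 38.55
full {"x":0.002,"y":0.004,"z":0.031,"rx":0.001,"ry":-0.001,"rz":0.001} rows 0.1
```

```bash
python3 -m pendant '[{"x":0,"y":0,"z":0.02,"rx":0,"ry":0,"rz":0,"jaw":0.1},{"x":0,"y":0,"z":0.03,"rx":0,"ry":0,"rz":0,"jaw":0.1},{"x":0,"y":0,"z":0.03,"rx":0,"ry":0,"rz":0,"jaw":0.1},{"x":0,"y":0,"z":0.03,"rx":0,"ry":0,"rz":0,"jaw":0.55},{"x":0,"y":0,"z":0.03,"rx":0,"ry":0,"rz":0,"jaw":0.55},{"x":0,"y":0,"z":0.03,"rx":0,"ry":0,"rz":0,"jaw":0.55},{"x":0,"y":0,"z":-0.1,"rx":0,"ry":0,"rz":0,"jaw":0.7},{"x":0,"y":0,"z":-0.5,"rx":0,"ry":0,"rz":0,"jaw":0.8},{"x":-0.2,"y":0,"z":-0.9,"rx":0,"ry":0,"rz":0,"jaw":0.8},{"x":-0.3,"y":-0.3,"z":-0.97,"rx":0,"ry":0,"rz":0,"jaw":0.8}]'; python3 -m pendant '[{"x":-0.1,"y":-0.3,"z":-0.2,"rx":0,"ry":0,"rz":0,"jaw":0.8},{"x":-0.1,"y":-0.4,"z":-0.2,"rx":0,"ry":0,"rz":0,"jaw":0.8},{"x":-0.1,"y":-0.4,"z":-0.2,"rx":0,"ry":0,"rz":0,"jaw":0.8}]'; python3 -c "
from h import *
c=save('wrist','w14.png');c=save('side','s14.png')"
```

```text
t: 39.8
eef_pos: [562.8, -119.5, 397.6]
tcp_rot: [3.14, -0.005, -0.036]
ft_force: [0.4, 0.2, -0.6]
opening: 0.798
t: 40.17
eef_pos: [550.7, -57.4, 423.8]
tcp_rot: [3.141, 0.0, -0.031]
ft_force: [0.5, 0.1, -0.3]
opening: 0.799
```

View pics/w14.png

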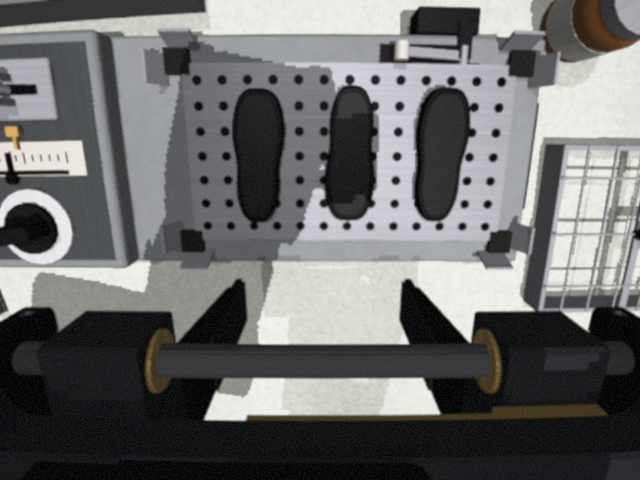

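View pics/s14.png

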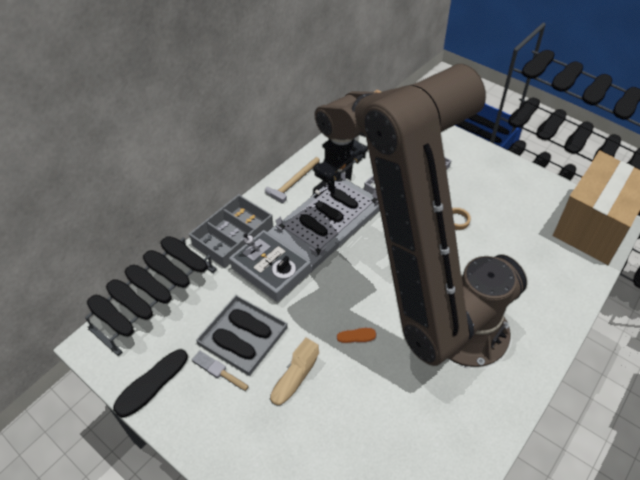

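Three soles flat and separate on the bed at (258,155), (350,152), (441,153), none touching the pads. No other small black sole on the bench.

```bash
python3 - <<'E'
from h import *
c=cam('wrist')
P=np.array([pix2w(c,q,51) for q in [(175,61),(522,64),(499,243),(191,242)]]); print(P.round(1)); print(P.mean(0).round(1),[np.arctan2(d[1],d[0]).round(4) for d in (P[0]-P[3],P[1]-P[2])],np.arctan2((P[1]-P[0])[0],-(P[1]-P[0])[1]).round(4))
print('parked handle',pix2w(c,(637,235),82).round(1))
print('guard corner',pix2w(c,(545,139),34).round(1),pix2w(c,(526,306),34).round(1))
print('pointer', pix2w(c,(10,155),73).round(1),pix2w(c,(13,145),73).round(1))
E
python3 go.py 522 -453 400 1.546
```

```text
[[ 696.3   65.3   51. ]
 [ 684.9 -238.    51. ]
 [ 521.7 -231.8   51. ]
 [ 532.5   71.3   51. ]]
[608.8 -83.3  51. ] [np.float64(-0.0366), np.float64(-0.0377)] -0.0376
parked handle [ 534.5 -346.5   82. ]
guard corner [ 620.  -275.8   34. ] [ 443.6 -277.6   34. ]
pointer [624.  217.2  73. ] [632.4 212.2  73. ]
now [550.9 -58.9 423.1] [-3.1416e+00  1.6000e-03 -3.3100e-02] F [-0.3 -0.5  0.4] op 0.804 t 40.33
full {"x":-0.105,"y":2.632,"z":0.154,"rx":-0.002,"ry":0.002,"rz":-2.011} rows 8.5
1/3 {"x":-0.035,"y":0.877,"z":0.051,"rx":-0.001,"ry":0.001,"rz":-0.670}
```

```bash
python3 -m pendant '[{"x":0,"y":0.3,"z":0,"rx":0,"ry":0,"rz":-0.24,"jaw":0.6},{"x":0,"y":0.6,"z":0,"rx":0,"ry":0,"rz":-0.48,"jaw":0.6},{"x":0,"y":0.9,"z":0,"rx":0,"ry":0,"rz":-0.72,"jaw":0.6},{"x":0,"y":1,"z":0,"rx":0,"ry":0,"rz":-0.96,"jaw":0.6},{"x":0,"y":1,"z":0,"rx":0,"ry":0,"rz":-1,"jaw":0.6}]'; python3 go.py 522 -453 400 1.546
```

```text
t: 40.95
eef_pos: [545.5, -209.8, 423.1]
tcp_rot: [-3.14, 0.001, 0.751]
ft_force: [0.2, 0.7, -0.6]
opening: 0.602
now [ 545.5 -209.8  423.1] [-3.1402e+00  6.0000e-04  7.5050e-01] F [ 0.2  0.7 -0.6] op 0.602 t 40.95
full {"x":-1.220,"y":1.079,"z":0.153,"rx":-0.002,"rz":-1.013} rows 4.3
1/2 {"x":-0.610,"y":0.540,"z":0.077,"rx":-0.001,"rz":-0.506}
```

```bash
python3 -m pendant '[{"x":-0.3,"y":0.25,"z":0,"rx":0,"ry":0,"rz":-0.24,"jaw":0.6},{"x":-0.6,"y":0.5,"z":0,"rx":0,"ry":0,"rz":-0.48,"jaw":0.6},{"x":-0.9,"y":0.8,"z":0,"rx":0,"ry":0,"rz":-0.72,"jaw":0.6},{"x":-1,"y":0.9,"z":0,"rx":0,"ry":0,"rz":-0.96,"jaw":0.6},{"x":-1,"y":0.9,"z":0,"rx":0,"ry":0,"rz":-1,"jaw":0.6}]'; python3 go.py 522 -453 370 1.546; python3 -c "
from h import *
c=save('wrist','w15.png')"
```

```text
t: 41.58
eef_pos: [528.3, -410.5, 423.0]
tcp_rot: [-3.141, -0.001, 1.536]
ft_force: [0.5, 0.9, 0.6]
opening: 0.6
now [ 528.3 -410.5  423. ] [-3.1406e+00 -8.0000e-04  1.5361e+00] F [0.5 0.9 0.6] op 0.6 t 41.58
full {"x":-0.285,"y":-0.032,"z":0.353,"rx":-0.001,"ry":-0.001,"rz":-0.013} rows 1.1
```

View pics/w15.png

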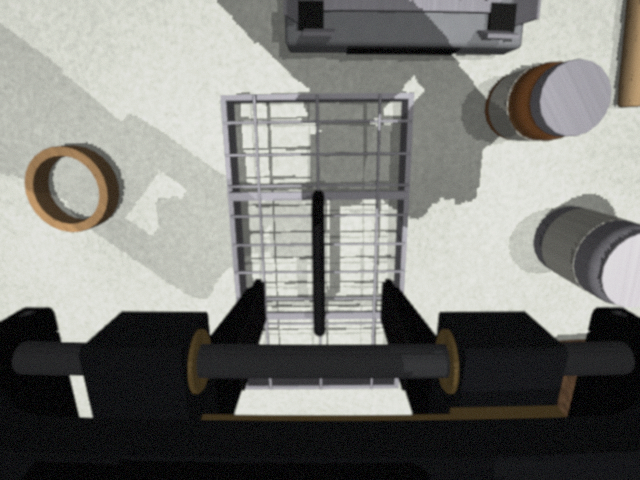

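Guard is as parked; handle bar runs (318,193)–(320,333).

```bash
python3 -m pendant '[{"x":-0.28,"y":-0.03,"z":0.2,"rx":0,"ry":0,"rz":-0.01,"jaw":0.6},{"x":-0.28,"y":-0.03,"z":0.6,"rx":0,"ry":0,"rz":-0.01,"jaw":0.6},{"x":-0.28,"y":-0.03,"z":0.85,"rx":0,"ry":0,"rz":-0.01,"jaw":0.6},{"x":-0.28,"y":-0.03,"z":0.85,"rx":0,"ry":0,"rz":-0.01,"jaw":0.6},{"x":-0.28,"y":-0.03,"z":0.85,"rx":0,"ry":0,"rz":-0.01,"jaw":0.6}]'; python3 go.py 522.1 -452.9 246.9 1.546
```

```text
t: 42.25
eef_pos: [523.2, -450.6, 298.3]
tcp_rot: [3.14, 0.001, 1.545]
ft_force: [-0.6, 0.4, 0.0]
opening: 0.601
now [ 523.2 -450.6  298.3] [3.1403e+00 1.3000e-03 1.5453e+00] F [-0.6  0.4  0. ] op 0.601 t 42.25
full {"x":-0.015,"y":-0.008,"z":0.343,"rx":0.002,"ry":0.002,"rz":-0.001} rows 0.8
```

```bash
python3 -m pendant '[{"x":-0.015,"y":-0.008,"z":0.2,"rx":0,"ry":0,"rz":0,"jaw":0.6},{"x":-0.015,"y":-0.008,"z":0.34,"rx":0,"ry":0,"rz":0,"jaw":0.6},{"x":-0.015,"y":-0.008,"z":0.34,"rx":0,"ry":0,"rz":0,"jaw":0.6},{"x":-0.015,"y":-0.008,"z":0.34,"rx":0,"ry":0,"rz":0,"jaw":0},{"x":-0.015,"y":-0.008,"z":0.34,"rx":0,"ry":0,"rz":0,"jaw":0},{"x":-0.015,"y":-0.008,"z":0.34,"rx":0,"ry":0,"rz":0,"jaw":0},{"x":-0.015,"y":-0.008,"z":0.34,"rx":0,"ry":0,"rz":0,"jaw":0},{"x":-0.015,"y":-0.008,"z":0.34,"rx":0,"ry":0,"rz":0,"jaw":0},{"x":-0.015,"y":-0.008,"z":0.34,"rx":0,"ry":0,"rz":0,"jaw":0},{"x":-0.015,"y":-0.008,"z":0.34,"rx":0,"ry":0,"rz":0,"jaw":0}]'; python3 go.py 522.1 -452.9 246.9 1.546
```

```text
t: 43.5
eef_pos: [521.5, -453.0, 245.8]
tcp_rot: [3.141, 0.0, 1.546]
ft_force: [0.2, -0.2, 1.8]
opening: 0.119
now [ 521.5 -453.   245.8] [3.1414e+00 2.0000e-04 1.5462e+00] F [ 0.2 -0.2  1.8] op 0.119 t 43.5
full {"x":0.001,"y":0.004,"z":-0.007} rows 0.0
```

```bash
python3 -m pendant '[{"x":0,"y":0,"z":-0.1,"rx":0,"ry":0,"rz":0,"jaw":0},{"x":0,"y":0,"z":-0.4,"rx":0,"ry":0,"rz":0,"jaw":0},{"x":0,"y":0,"z":-0.8,"rx":0,"ry":0,"rz":0,"jaw":0},{"x":0.2,"y":0,"z":-1,"rx":0,"ry":0,"rz":0,"jaw":0},{"x":0.5,"y":0.1,"z":-1,"rx":0,"ry":0,"rz":0,"jaw":0},{"x":0.8,"y":0.2,"z":-1,"rx":0,"ry":0,"rz":0,"jaw":0},{"x":1,"y":0.2,"z":-1,"rx":0,"ry":0,"rz":0,"jaw":0}]'; python3 -m pendant '[{"x":0.35,"y":0.1,"z":0,"rx":0,"ry":0,"rz":0,"jaw":0},{"x":0.7,"y":0.2,"z":0,"rx":0,"ry":0,"rz":0,"jaw":0},{"x":1,"y":0.3,"z":0,"rx":0,"ry":0,"rz":0,"jaw":0},{"x":1,"y":0.3,"z":0,"rx":0,"ry":0,"rz":0,"jaw":0}]'; python3 go.py 609.2 -82.9 390 1.546
```

```text
t: 44.38
eef_pos: [555.5, -301.6, 396.3]
tcp_rot: [-3.142, -0.0, 1.548]
ft_force: [0.3, -0.2, -4.5]
opening: 0.116
t: 44.88
eef_pos: [604.2, -151.8, 396.2]
tcp_rot: [-3.141, -0.0, 1.55]
ft_force: [0.7, -0.1, -4.7]
opening: 0.12
now [ 604.2 -151.8  396.2] [-3.1414e+00 -5.0000e-04  1.5499e+00] F [ 0.7 -0.1 -4.7] op 0.12 t 44.88
full {"x":0.460,"y":0.023,"z":0.042,"ry":-0.001,"rz":0.005} rows 1.1
```

```bash
python3 -m pendant '[{"x":0.3,"y":0.02,"z":0,"rx":0,"ry":0,"rz":0.005,"jaw":0},{"x":0.46,"y":0.023,"z":0.04,"rx":0,"ry":0,"rz":0.005,"jaw":0},{"x":0.46,"y":0.023,"z":0.2,"rx":0,"ry":0,"rz":0.005,"jaw":0},{"x":0.46,"y":0.023,"z":0.38,"rx":0,"ry":0,"rz":0.005,"jaw":0},{"x":0.46,"y":0.023,"z":0.38,"rx":0,"ry":0,"rz":0.005,"jaw":0},{"x":0.46,"y":0.023,"z":0.38,"rx":0,"ry":0,"rz":0.005,"jaw":0}]'; python3 go.py 609.2 -82.9 320 1.546;  python3 -c "
from h import *
c=save('wrist','w16.png');c=save('scene','c16.png'); cv2.imwrite('pics/c16a.png',cv2.resize(c['img'][210:380,180:480,::-1],None,fx=2.6,fy=2.6,interpolation=2))"
```

```text
t: 45.62
eef_pos: [609.0, -86.5, 339.8]
tcp_rot: [3.141, 0.0, 1.542]
ft_force: [0.9, -0.3, -3.6]
opening: 0.117
now [609.  -86.5 339.8] [3.1406e+00 4.0000e-04 1.5418e+00] F [ 0.9 -0.3 -3.6] op 0.117 t 45.62
full {"x":0.024,"z":0.132,"rx":0.001,"rz":-0.005} rows 0.3
```

View pics/w16.png

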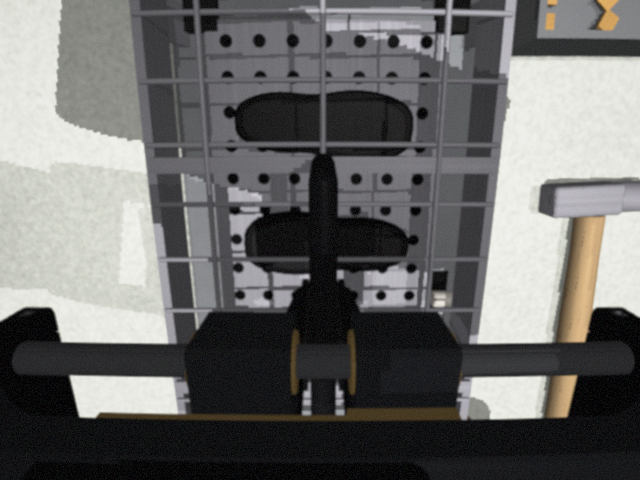

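View pics/c16a.png

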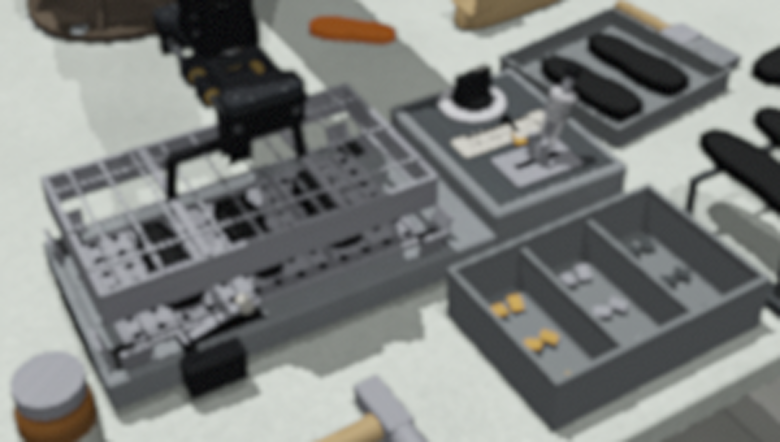

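Guard hovers aligned above the bed, all four guides are clear of the rim.

```bash
python3 -m pendant '[{"x":0.024,"y":0,"z":0.04,"rx":0,"ry":0,"rz":-0.005,"jaw":0},{"x":0.024,"y":0,"z":0.08,"rx":0,"ry":0,"rz":-0.005,"jaw":0},{"x":0.024,"y":0,"z":0.11,"rx":0,"ry":0,"rz":-0.005,"jaw":0},{"x":0.024,"y":0,"z":0.11,"rx":0,"ry":0,"rz":-0.005,"jaw":0}]'; python3 go.py 609.3 -82.8 297.3 1.546
```

```text
t: 46.22
eef_pos: [609.0, -82.4, 321.7]
tcp_rot: [-3.141, -0.0, 1.546]
ft_force: [0.2, -0.5, -3.4]
opening: 0.116
now [609.  -82.4 321.7] [-3.1407e+00 -1.0000e-04  1.5463e+00] F [ 0.2 -0.5 -3.4] op 0.116 t 46.23
full {"x":-0.003,"y":0.003,"z":0.163,"rx":-0.001} rows 0.4
```

```bash
python3 -m pendant '[{"x":-0.002,"y":0.002,"z":0.04,"rx":0,"ry":0,"rz":0,"jaw":0},{"x":-0.002,"y":0.002,"z":0.08,"rx":0,"ry":0,"rz":0,"jaw":0},{"x":-0.002,"y":0.002,"z":0.12,"rx":0,"ry":0,"rz":0,"jaw":0},{"x":-0.002,"y":0.002,"z":0.15,"rx":0,"ry":0,"rz":0,"jaw":0},{"x":-0.002,"y":0.002,"z":0.165,"rx":0,"ry":0,"rz":0,"jaw":0},{"x":-0.002,"y":0.002,"z":0.165,"rx":0,"ry":0,"rz":0,"jaw":0}]'; python3 go.py 609.3 -82.8 297.3 1.546
```

```text
t: 46.98
eef_pos: [609.4, -82.8, 297.6]
tcp_rot: [3.141, 0.0, 1.546]
ft_force: [0.1, -1.0, -1.7]
opening: 0.123
now [609.4 -82.8 297.6] [3.1409e+00 3.0000e-04 1.5462e+00] F [ 0.1 -1.  -1.7] op 0.123 t 46.98
full {"y":-0.001,"z":0.002,"rx":0.001} rows 0.0
```

```bash
python3 -m pendant '[{"x":0,"y":0,"z":0.01,"rx":0,"ry":0,"rz":0,"jaw":0},{"x":0,"y":0,"z":0.01,"rx":0,"ry":0,"rz":0,"jaw":0}]'; python3 go.py 609.3 -82.8 297.3 1.546
```

```text
t: 47.22
eef_pos: [609.7, -82.7, 296.8]
tcp_rot: [3.139, 0.0, 1.546]
ft_force: [4.1, 0.9, 4.2]
opening: 0.118
now [609.7 -82.7 296.8] [3.1391e+00 5.0000e-04 1.5462e+00] F [4.1 0.9 4.2] op 0.118 t 47.23
full {"x":-0.001,"y":-0.002,"z":-0.003,"rx":0.003,"ry":0.001} rows 0.0
```

```bash
python3 -m pendant '[{"x":0,"y":0,"z":-0.005,"rx":0,"ry":0,"rz":0,"jaw":0.4},{"x":0,"y":0,"z":-0.005,"rx":0,"ry":0,"rz":0,"jaw":0.5},{"x":0,"y":0,"z":-0.005,"rx":0,"ry":0,"rz":0,"jaw":0.5},{"x":0,"y":0,"z":-0.005,"rx":0,"ry":0,"rz":0,"jaw":0.5},{"x":0,"y":0,"z":-0.3,"rx":0,"ry":0,"rz":0,"jaw":0.5},{"x":0,"y":0,"z":-0.7,"rx":0,"ry":0,"rz":0,"jaw":0.5},{"x":0.3,"y":0,"z":-1,"rx":0,"ry":0,"rz":0,"jaw":0.5},{"x":0.7,"y":-0.1,"z":-1,"rx":0,"ry":0,"rz":0,"jaw":0.5},{"x":1,"y":-0.2,"z":-1,"rx":0,"ry":0,"rz":0,"jaw":0.5},{"x":1,"y":-0.2,"z":-1,"rx":0,"ry":0,"rz":0,"jaw":0.5}]'; python3 -c "
from h import *
c=save('wrist','w17.png');c=save('scene','c17.png'); cv2.imwrite('pics/c17a.png',cv2.resize(c['img'][210:380,180:480,::-1],None,fx=2.6,fy=2.6,interpolation=2))"
```

```text
t: 48.48
eef_pos: [582.0, 70.6, 446.3]
tcp_rot: [-3.142, -0.0, 1.55]
ft_force: [0.3, -0.8, -0.5]
opening: 0.499
```

View pics/w17.png

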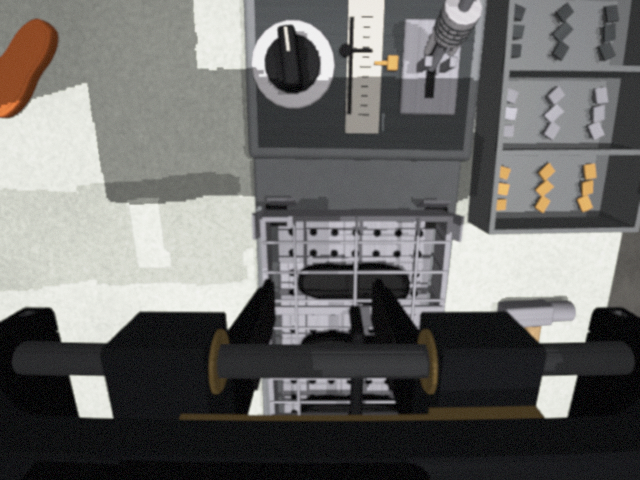

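View pics/c17a.png

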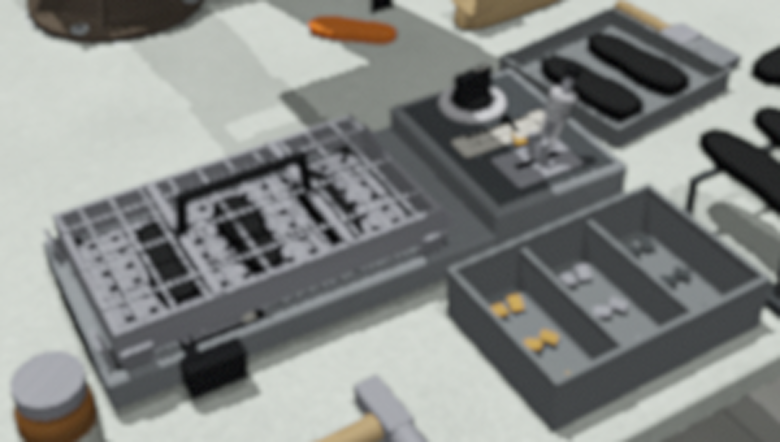

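Guard is home as it was at the start, lever under the rim. Knob at (290,58), pointer (358,50), brass tab tip (377,62).

Run:
```python
from h import *
im=cv2.imread('pics/w17.png')
cv2.imwrite('pics/w17a.png',cv2.resize(im[0:140,240:440],None,fx=4,fy=4,interpolation=cv2.INTER_CUBIC))
```

```text
(no output)
```

View pics/w17a.png

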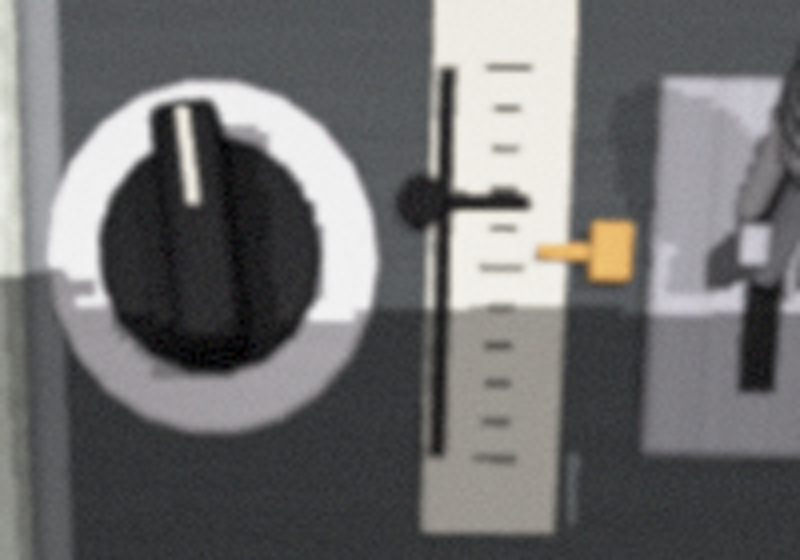

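```bash
cat > kn.py <<'E'
from h import *
th=-0.037; o=np.array([608.8,-83.3]); R=np.array([[np.cos(th),-np.sin(th)],[np.sin(th),np.cos(th)]])
def loc(P): return (R.T@(P[:2]-o)).round(1)
E
python3 - <<'E'
from kn import *
c=cam('wrist'); f=lambda u,v:(240+u/4,v/4)
A=pix2w(c,f(185,104),114);B=pix2w(c,f(208,328),114)
print('ring',pix2w(c,f(214,256),71).round(1),loc(pix2w(c,f(214,256),71)),'bar',A.round(1),B.round(1),((A+B)/2).round(1),np.linalg.norm(A-B),'ang',np.arctan2(*(A-B)[[1,0]]))
s1=pix2w(c,f(183,107),114);s2=pix2w(c,f(193,205),114); print('stripe ang',np.arctan2(*(s1-s2)[[1,0]]))
for z in (72,76,80):print('ptr',loc(pix2w(c,f(528,201),z)),'mark',loc(pix2w(c,f(538,252),z)))
print('ticks',loc(pix2w(c,f(508,68),71)),loc(pix2w(c,f(495,459),71)))
R_=cv2.Rodrigues(np.array(c['rvec']))[0]; print('campos',-R_.T@np.array(c['tvec']).ravel(), 'fwd',R_[2])
E
```

```text
ring [559.8 208.   71. ] [-59.7 289.3] bar [558.4 227.4 114. ] [561.1 187.5 114. ] [559.7 207.4 114. ] 40.00750936992448 ang 1.637313360898755
stripe ang 1.6364667866283038
ptr [  8.3 301.3] mark [ 11. 291.]
ptr [  7.9 300.5] mark [ 10.5 290.3]
ptr [  7.4 299.6] mark [ 10.  289.6]
ticks [  3.1 327.8] [  3.4 247.6]
campos [584.21003759 145.59557602 426.25276081] fwd [-0.00694551 -0.2757125  -0.96121505]
```

```bash
python3 go.py 559.7 207.8 330 1.637
```

```text
now [583.2  67.5 445.9] [3.1416e+00 3.0000e-04 1.5461e+00] F [-0.8 -0.3 -0.1] op 0.497 t 48.62
full {"x":0.931,"y":-0.179,"z":0.772,"rz":-0.116} rows 2.9
```

```bash
python3 -m pendant '[{"x":0.4,"y":-0.08,"z":0,"rx":0,"ry":0,"rz":-0.116,"jaw":0.5},{"x":0.8,"y":-0.16,"z":0,"rx":0,"ry":0,"rz":-0.116,"jaw":0.5},{"x":0.93,"y":-0.18,"z":0.3,"rx":0,"ry":0,"rz":-0.116,"jaw":0.45},{"x":0.93,"y":-0.18,"z":0.6,"rx":0,"ry":0,"rz":-0.116,"jaw":0.4},{"x":0.93,"y":-0.18,"z":0.77,"rx":0,"ry":0,"rz":-0.116,"jaw":0.4},{"x":0.93,"y":-0.18,"z":0.77,"rx":0,"ry":0,"rz":-0.116,"jaw":0.4}]'; python3 go.py 559.7 207.8 278 1.637;  python3 -c "
from h import *
c=save('wrist','w18.png');c=save('side','s18.png'); cv2.imwrite('pics/s18a.png',cv2.resize(c['img'][200:320,200:340,::-1],None,fx=4,fy=4,interpolation=2))"
```

```text
t: 49.38
eef_pos: [559.9, 207.0, 328.7]
tcp_rot: [-3.138, 0.001, 1.636]
ft_force: [-0.4, -0.1, 0.4]
opening: 0.402
now [559.9 207.  328.7] [-3.1380e+00  8.0000e-04  1.6358e+00] F [-0.4 -0.1  0.4] op 0.402 t 49.38
full {"x":0.005,"z":0.338,"rx":-0.005,"ry":0.001,"rz":-0.001} rows 0.8
```

View pics/w18.png

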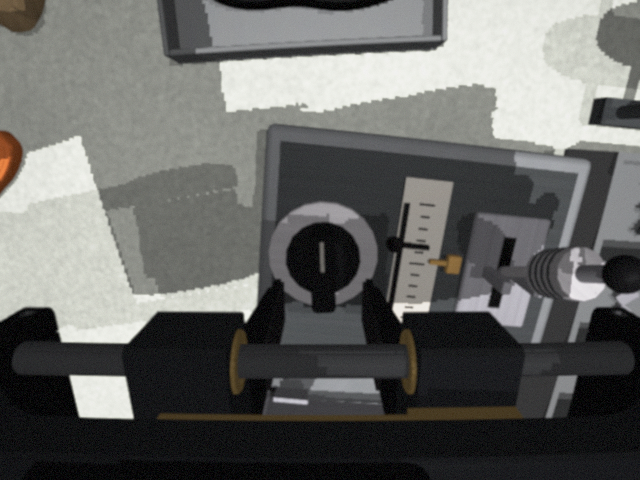

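View pics/s18a.png

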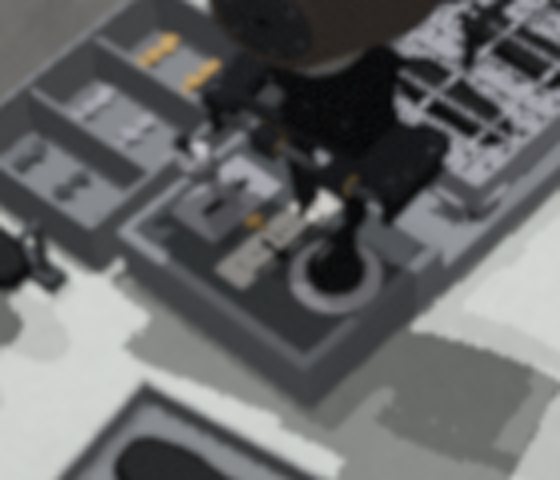

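Bar aligned with the jaws (stripe at (322,257)); lever ball (625,272) is clear of the gripper body.

```bash
python3 -m pendant '[{"x":0.005,"y":0,"z":0.15,"rx":0,"ry":0,"rz":0,"jaw":0.4},{"x":0.005,"y":0,"z":0.28,"rx":0,"ry":0,"rz":0,"jaw":0.4},{"x":0.005,"y":0,"z":0.33,"rx":0,"ry":0,"rz":0,"jaw":0.4},{"x":0.005,"y":0,"z":0.33,"rx":0,"ry":0,"rz":0,"jaw":0},{"x":0.005,"y":0,"z":0.33,"rx":0,"ry":0,"rz":0,"jaw":0},{"x":0.005,"y":0,"z":0.33,"rx":0,"ry":0,"rz":0,"jaw":0},{"x":0.005,"y":0,"z":0.33,"rx":0,"ry":0,"rz":0,"jaw":0},{"x":0.005,"y":0,"z":0.33,"rx":0,"ry":0,"rz":0,"jaw":0}]'; python3 go.py 559.7 207.8 278 1.637; python3 go.py 559.7 207.8 278 0.79
```

```text
t: 50.48
eef_pos: [558.9, 209.0, 281.7]
tcp_rot: [-3.141, 0.0, 1.638]
ft_force: [-4.7, -0.9, 5.6]
opening: 0.145
now [558.9 209.  281.7] [-3.1409  0.      1.6375] F [-4.7 -0.9  5.6] op 0.145 t 50.48
full {"x":-0.008,"y":0.005,"z":0.025,"rx":-0.001,"rz":0.001} rows 0.1
now [558.9 209.  281.7] [-3.1409  0.      1.6375] F [-4.7 -0.9  5.6] op 0.145 t 50.48
full {"x":-0.008,"y":0.005,"z":0.025,"rx":-0.001,"rz":1.079} rows 4.5
1/2 {"x":-0.004,"y":0.002,"z":0.012,"rz":0.540}
```

```bash
python3 -m pendant '[{"x":0,"y":0,"z":0,"rx":0,"ry":0,"rz":0.15,"jaw":0},{"x":0,"y":0,"z":0,"rx":0,"ry":0,"rz":0.3,"jaw":0},{"x":0,"y":0,"z":0,"rx":0,"ry":0,"rz":0.45,"jaw":0},{"x":0,"y":0,"z":0,"rx":0,"ry":0,"rz":0.6,"jaw":0},{"x":0,"y":0,"z":0,"rx":0,"ry":0,"rz":0.75,"jaw":0},{"x":0,"y":0,"z":0,"rx":0,"ry":0,"rz":0.9,"jaw":0},{"x":0,"y":0,"z":0,"rx":0,"ry":0,"rz":1,"jaw":0},{"x":0,"y":0,"z":0,"rx":0,"ry":0,"rz":1,"jaw":0},{"x":0,"y":0,"z":0,"rx":0,"ry":0,"rz":1,"jaw":0}]'; python3 -c "
from h import *
print(env.state()['moment'])
c=save('wrist','w19.png');c=save('side','s19.png'); cv2.imwrite('pics/s19a.png',cv2.resize(c['img'][200:320,200:340,::-1],None,fx=4,fy=4,interpolation=2))"
```

```text
t: 51.6
eef_pos: [558.7, 209.1, 281.7]
tcp_rot: [-3.141, 0.001, 0.852]
ft_force: [-6.4, 1.1, 6.7]
opening: 0.145
[ 0.13145418  1.19167913 -0.04776002]
```

View pics/w19.png

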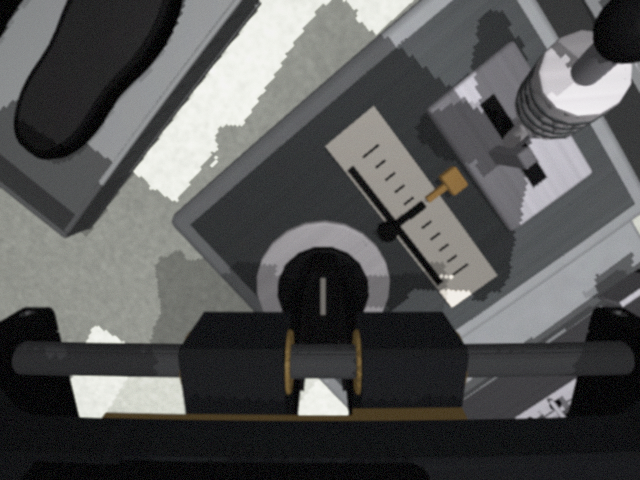

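View pics/s19a.png

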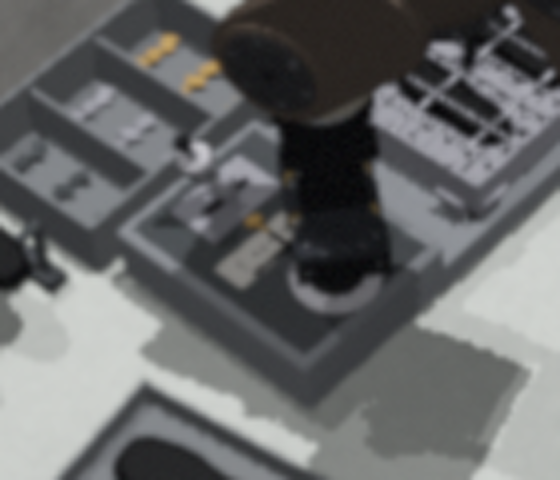

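Pointer tip (422,206) nearly meets the brass tab tip (429,200).

Run:
```python
from h import *
im=cv2.imread('pics/w19.png')
cv2.imwrite('pics/w19a.png',cv2.resize(im[150:250,370:480],None,fx=6,fy=6,interpolation=cv2.INTER_CUBIC))
```

```text
(no output)
```

View pics/w19a.png

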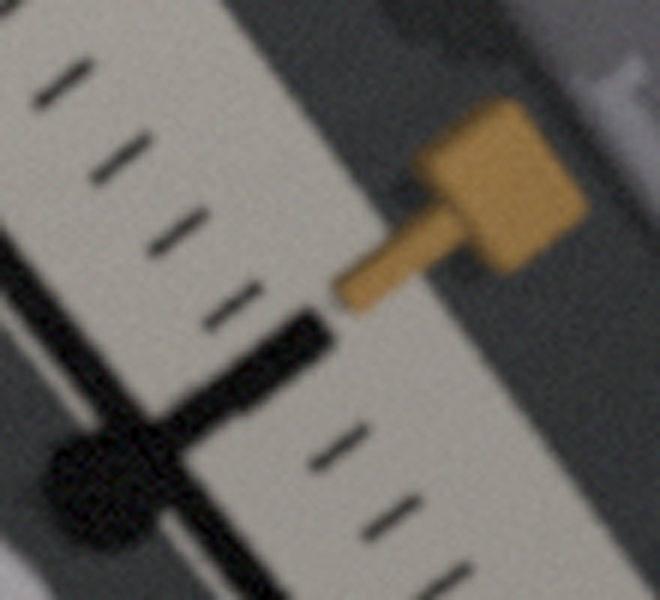

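```bash
cat > pm.py <<'E'
from kn import *
def pm(c,tip,dot,mt,mb):
    for z in (72,75,78):
        L=[R.T@(pix2w(c,q,z)[:2]-o) for q in (tip,dot,mt,mb)]
        print(z,'tip',L[0].round(2),'dot',L[1].round(2),'marktip',L[2].round(2),'markroot',L[3].round(2))
E
python3 - <<'E'
from pm import *
c=cam('wrist'); f=lambda u,v:(370+u/6,150+v/6)
pm(c,f(320,331),f(105,490),f(348,298),f(455,226))
R_=cv2.Rodrigues(np.array(c['rvec']))[0]; print('campos',-R_.T@np.array(c['tvec']).ravel())
E
```

```text
72 tip [  6.02 291.72] dot [-16.64 292.02] marktip [  9.53 292.55] markroot [ 20.14 291.88]
75 tip [  5.73 292.64] dot [-16.57 292.94] marktip [  9.18 293.46] markroot [ 19.63 292.81]
78 tip [  5.44 293.57] dot [-16.5  293.86] marktip [  8.84 294.37] markroot [ 19.12 293.73]
campos [609.49022429 267.21926318 261.92219906]
```

```bash
python3 -m pendant '[{"x":0,"y":0,"z":0,"rx":0,"ry":0,"rz":1e-9,"jaw":0.35},{"x":0,"y":0,"z":0,"rx":0,"ry":0,"rz":0,"jaw":0.35},{"x":0,"y":0,"z":0,"rx":0,"ry":0,"rz":0,"jaw":0.35},{"x":0,"y":0,"z":-0.2,"rx":0,"ry":0,"rz":0,"jaw":0.35},{"x":0,"y":0,"z":-0.4,"rx":0,"ry":0,"rz":0,"jaw":0.4},{"x":0,"y":0,"z":-0.4,"rx":0,"ry":0,"rz":0,"jaw":0.4}]'; python3 go.py 617 131 340 1.53
```

```text
t: 52.5
eef_pos: [559.6, 208.9, 342.8]
tcp_rot: [3.139, -0.003, 0.852]
ft_force: [0.5, 0.2, -0.4]
opening: 0.395
now [559.6 208.9 342.8] [ 3.1393e+00 -3.1000e-03  8.5190e-01] F [ 0.5  0.2 -0.4] op 0.395 t 52.5
full {"x":-0.139,"y":0.630,"z":0.020,"rx":0.004,"ry":-0.003,"rz":-0.863} rows 3.6
```

```bash
python3 -m pendant '[{"x":-0.05,"y":0.2,"z":0,"rx":0,"ry":0,"rz":-0.2,"jaw":0.4},{"x":-0.1,"y":0.4,"z":0,"rx":0,"ry":0,"rz":-0.42,"jaw":0.4},{"x":-0.14,"y":0.63,"z":0,"rx":0,"ry":0,"rz":-0.64,"jaw":0.4},{"x":-0.14,"y":0.63,"z":0.1,"rx":0,"ry":0,"rz":-0.86,"jaw":0.4},{"x":-0.14,"y":0.63,"z":0.3,"rx":0,"ry":0,"rz":-0.86,"jaw":0.4},{"x":-0.14,"y":0.63,"z":0.3,"rx":0,"ry":0,"rz":-0.86,"jaw":0.4},{"x":-0.14,"y":0.63,"z":0.3,"rx":0,"ry":0,"rz":-0.86,"jaw":0.4}]'; python3 -c "
from h import *
c=save('wrist','w20.png'); R_=cv2.Rodrigues(np.array(c['rvec']))[0]; print('campos',-R_.T@np.array(c['tvec']).ravel()); i=c['img'][:,:,::-1]
cv2.imwrite('pics/w20a.png',cv2.resize(i[60:210,240:440],None,fx=4,fy=4,interpolation=2))"
```

```text
t: 53.38
eef_pos: [616.8, 130.9, 296.3]
tcp_rot: [3.142, 0.0, 1.527]
ft_force: [0.5, 0.3, -0.8]
opening: 0.402
campos [619.61970924 208.30623437 276.50924795]
```

View pics/w20.png

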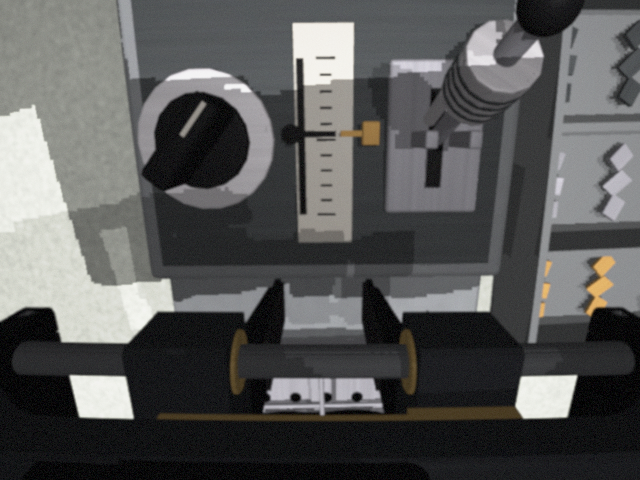

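View pics/w20a.png

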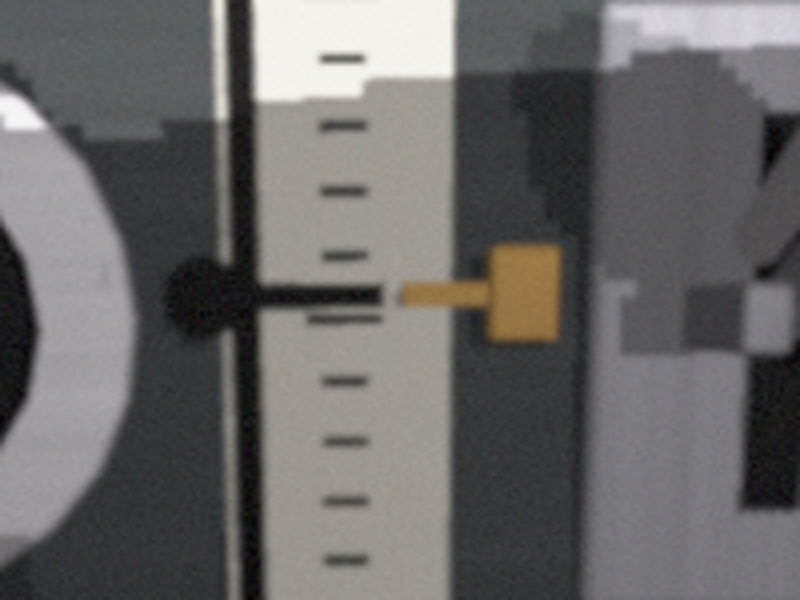

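Pointer (row ≈296 in crop) and brass tab tip (row ≈294) are practically level; measuring sub-pixel.

Run:
```python
from kn import *
c=cam('wrist'); i=c['img'].astype(float)
g=i.sum(2)
def cen(cols,r0,r1,w):
    out=[]
    for u in cols:
        ww=np.clip(w[r0:r1,u],0,None); out.append((ww*np.arange(r0,r1)).sum()/ww.sum())
    return np.array(out)
brass=(i[:,:,0]-i[:,:,2]); 
pc=range(310,334); pv=cen(pc,128,139,330-g)
bc=range(342,360); b=cen(bc,126,142,brass-30)
print(pv.round(2)); print(b.round(2))
for z in (73,76):
    P=R.T@(pix2w(c,(330,pv[-6:].mean()),z)[:2]-o); B=R.T@(pix2w(c,(345,b[:8].mean()),z)[:2]-o)
    P0=R.T@(pix2w(c,(313,pv[:6].mean()),z)[:2]-o);print(z,P0,P,B)
```

```text
[133.67 133.64 133.63 133.68 133.78 133.8  133.84 133.86 133.86 133.79
 133.73 133.75 133.71 133.63 133.65 133.63 133.61 133.75 133.71 133.75
 133.72 133.75 133.79 133.72]
[133.28 133.28 133.3  133.28 133.31 133.3  133.3  133.27 133.33 133.3
 133.3  133.3  133.3  133.25 133.19 133.22 133.18 133.16]
73 [ -5.04913115 293.52112566] [  3.85080748 293.44358779] [ 11.70380903 293.62895857]
76 [ -4.97422466 293.49647582] [  3.79480731 293.42007843] [ 11.5323013  293.60272264]
```

```bash
python3 go.py 678 160 420 1.534
```

```text
now [616.8 130.9 296.8] [ 3.1403e+00 -1.0000e-04  1.5274e+00] F [-0.4  0.5  0.2] op 0.403 t 53.48
full {"x":0.211,"y":0.400,"z":-0.820,"rx":0.002,"rz":-0.008} rows 2.2
```

```bash
python3 -m pendant '[{"x":0,"y":0,"z":-0.4,"rx":0,"ry":0,"rz":0,"jaw":0.6},{"x":0.1,"y":0.2,"z":-0.8,"rx":0,"ry":0,"rz":-0.008,"jaw":0.7},{"x":0.2,"y":0.4,"z":-0.82,"rx":0,"ry":0,"rz":-0.008,"jaw":0.7},{"x":0.21,"y":0.4,"z":-0.82,"rx":0,"ry":0,"rz":-0.008,"jaw":0.7},{"x":0.21,"y":0.4,"z":-0.82,"rx":0,"ry":0,"rz":-0.008,"jaw":0.7}]'
python3 - <<'E'
from kn import *
c=save('wrist','w21.png'); i=c['img'][:,:,::-1]
def W(l): return np.r_[R@np.array(l[:2])+o,l[2]]
L=lambda r,a: W((58,290+r*np.sin(a),74+r*np.cos(a)))
for r in (0,50,64,78,101,110): print(r,w2pix(c,L(r,.35))[0].round(1))
print(w2pix(c,[W((-60,290,82))]))
cv2.imwrite('pics/w21a.png',cv2.resize(i[20:220,220:420],None,fx=3,fy=3,interpolation=2))
E
```

```text
t: 54.1
eef_pos: [677.3, 159.7, 418.6]
tcp_rot: [-3.141, 0.0, 1.534]
ft_force: [-0.0, 1.1, -0.4]
opening: 0.695
0 [322.5 176.4]
50 [322.3 159.1]
64 [322.2 153.1]
78 [322.2 146.4]
101 [322.  133.6]
110 [322.  127.9]
[[182.50947685 177.70383256]]
```

View pics/w21a.png

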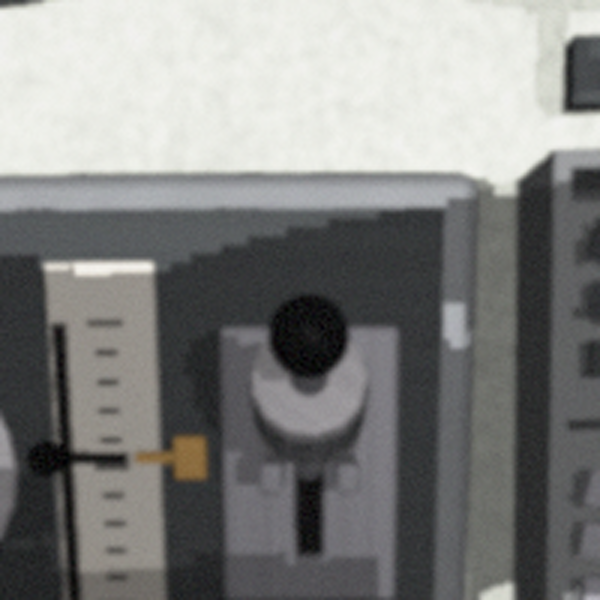

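Ball at (323,132), collar top ring at (323,150): matches the geometry within about 2 mm. Pointer and tab still level.

```bash
python3 go.py 678.3 226.5 380 1.534
```

```text
now [677.2 159.6 418.6] [-3.1404e+00  4.0000e-04  1.5339e+00] F [-0.4 -0.1  0.1] op 0.695 t 54.15
full {"x":0.446,"y":-0.009,"z":0.257,"rx":-0.002} rows 1.2
```

```bash
python3 -m pendant '[{"x":0.3,"y":-0.01,"z":0,"rx":0,"ry":0,"rz":0,"jaw":0.6},{"x":0.445,"y":-0.01,"z":0.15,"rx":0,"ry":0,"rz":0,"jaw":0.6},{"x":0.445,"y":-0.01,"z":0.35,"rx":0,"ry":0,"rz":0,"jaw":0.6},{"x":0.445,"y":-0.01,"z":0.5,"rx":0,"ry":0,"rz":0,"jaw":0.6},{"x":0.445,"y":-0.01,"z":0.6,"rx":0,"ry":0,"rz":0,"jaw":0.6},{"x":0.445,"y":-0.01,"z":0.6,"rx":0,"ry":0,"rz":0,"jaw":0.6}]'; python3 go.py 678.3 226.5 309 1.534
python3 - <<'E'
from kn import *
c=save('wrist','w22.png'); 
for n in ('scene',):
    c=save(n,'c22.png'); cv2.imwrite('pics/c22a.png',cv2.resize(c['img'][190:300,300:450,::-1],None,fx=5,fy=5,interpolation=2))
E
```

```text
t: 54.9
eef_pos: [678.7, 226.2, 327.3]
tcp_rot: [-3.139, 0.001, 1.534]
ft_force: [0.2, -0.6, 0.3]
opening: 0.597
now [678.7 226.2 327.3] [-3.1391e+00  9.0000e-04  1.5336e+00] F [ 0.2 -0.6  0.3] op 0.597 t 54.9
full {"x":0.002,"y":-0.003,"z":0.122,"rx":-0.003,"ry":0.001} rows 0.3
```

View pics/c22a.png

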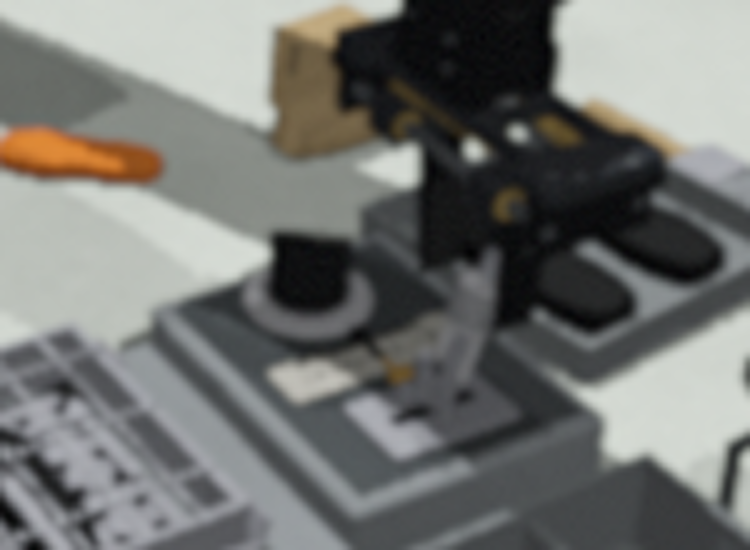

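View pics/w22.png

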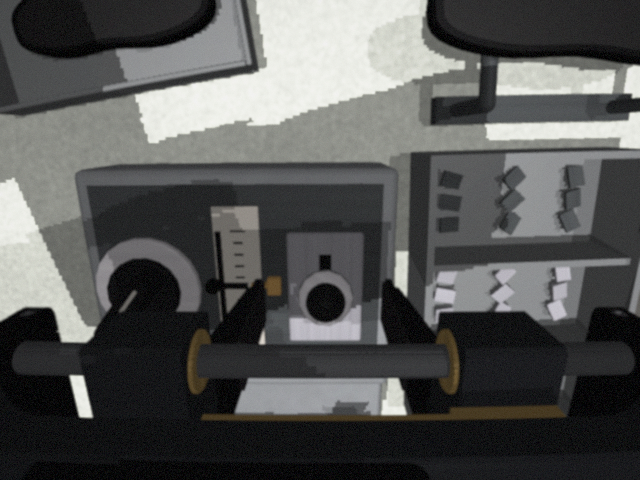

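Ball (325,300) is centred between the fingers.

```bash
python3 -m pendant '[{"x":0,"y":0,"z":0.06,"rx":0,"ry":0,"rz":0,"jaw":0.6},{"x":0,"y":0,"z":0.115,"rx":0,"ry":0,"rz":0,"jaw":0.6},{"x":0,"y":0,"z":0.115,"rx":0,"ry":0,"rz":0,"jaw":0.6},{"x":0,"y":0,"z":0.115,"rx":0,"ry":0,"rz":0,"jaw":0},{"x":0,"y":0,"z":0.115,"rx":0,"ry":0,"rz":0,"jaw":0},{"x":0,"y":0,"z":0.115,"rx":0,"ry":0,"rz":0,"jaw":0},{"x":0,"y":0,"z":0.115,"rx":0,"ry":0,"rz":0,"jaw":0},{"x":0,"y":0,"z":0.115,"rx":0,"ry":0,"rz":0,"jaw":0},{"x":0,"y":0,"z":0.115,"rx":0,"ry":0,"rz":0,"jaw":0}]'; python3 go.py 678.3 226.5 309 1.534
```

```text
t: 56.12
eef_pos: [679.1, 226.4, 311.9]
tcp_rot: [3.141, -0.0, 1.534]
ft_force: [3.6, 0.4, -0.2]
opening: 0.267
now [679.1 226.4 311.9] [ 3.1407e+00 -1.0000e-04  1.5337e+00] F [ 3.6  0.4 -0.2] op 0.267 t 56.12
full {"y":-0.005,"z":0.019,"rx":0.001} rows 0.0
```

```bash
python3 -m pendant '[{"x":0.012,"y":0,"z":-0.035,"rx":0,"ry":0,"rz":0,"jaw":0},{"x":0.025,"y":0,"z":-0.069,"rx":0,"ry":0,"rz":0,"jaw":0},{"x":0.025,"y":0,"z":-0.069,"rx":0,"ry":0,"rz":0,"jaw":0}]'
python3 - <<'E'
from kn import *
c=save('scene','c23.png'); cv2.imwrite('pics/c23a.png',cv2.resize(c['img'][190:300,300:450,::-1],None,fx=5,fy=5,interpolation=2))
E
```

```text
t: 56.5
eef_pos: [679.2, 230.2, 322.2]
tcp_rot: [3.141, 0.0, 1.534]
ft_force: [4.7, -1.9, -4.2]
opening: 0.271
```

View pics/c23a.png

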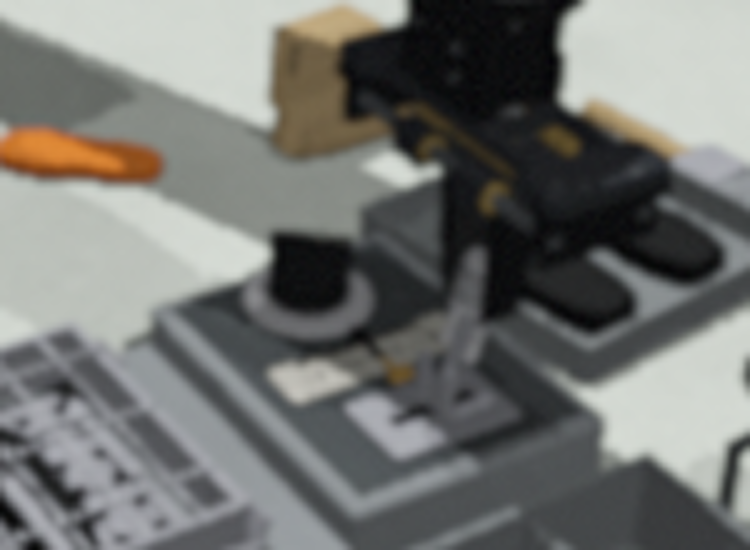

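Collar is up (spring force ≈4.5 N). Swing over.

```bash
python3 -m pendant '[{"x":-0.04,"y":0,"z":-0.013,"rx":0,"ry":0,"rz":0,"jaw":0},{"x":-0.078,"y":0,"z":-0.022,"rx":0,"ry":0,"rz":0,"jaw":0},{"x":-0.12,"y":0,"z":-0.029,"rx":0,"ry":0,"rz":0,"jaw":0},{"x":-0.158,"y":0,"z":-0.032,"rx":0,"ry":0,"rz":0,"jaw":0},{"x":-0.2,"y":0,"z":-0.032,"rx":0,"ry":0,"rz":0,"jaw":0},{"x":-0.239,"y":0,"z":-0.03,"rx":0,"ry":0,"rz":0,"jaw":0},{"x":-0.303,"y":0,"z":-0.019,"rx":0,"ry":0,"rz":0,"jaw":0},{"x":-0.355,"y":0,"z":-0.005,"rx":0,"ry":0,"rz":0,"jaw":0},{"x":-0.355,"y":0,"z":-0.005,"rx":0,"ry":0,"rz":0,"jaw":0}]'
python3 - <<'E'
from kn import *
c=save('scene','c24.png'); cv2.imwrite('pics/c24a.png',cv2.resize(c['img'][190:300,300:450,::-1],None,fx=5,fy=5,interpolation=2))
E
```

```text
t: 57.68
eef_pos: [677.3, 177.1, 322.8]
tcp_rot: [3.141, -0.001, 1.533]
ft_force: [6.2, 3.3, -3.7]
opening: 0.267
```

View pics/c24a.png

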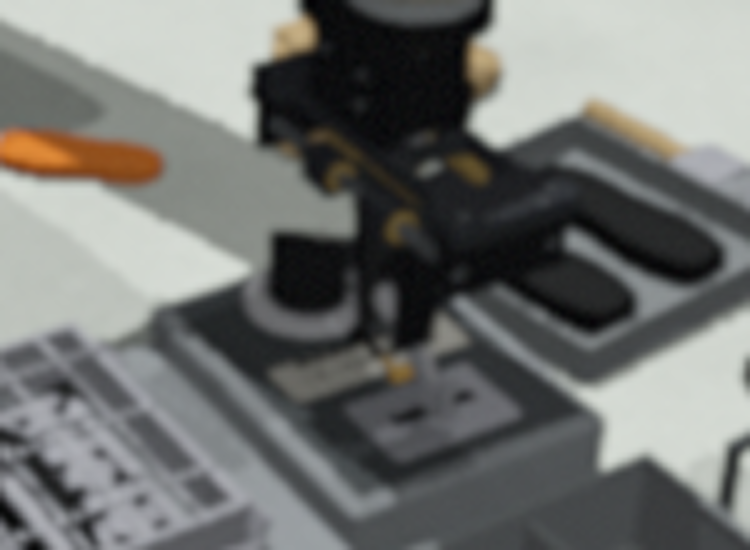

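Lever has passed over to -y. Let the collar down along the lever.

```bash
python3 -m pendant '[{"x":0.01,"y":0,"z":0.036,"rx":0,"ry":0,"rz":0,"jaw":0},{"x":0.019,"y":0,"z":0.07,"rx":0,"ry":0,"rz":0,"jaw":0},{"x":0.019,"y":0,"z":0.07,"rx":0,"ry":0,"rz":0,"jaw":0},{"x":0.019,"y":0,"z":0.07,"rx":0,"ry":0,"rz":0,"jaw":0}]'
```

```text
t: 58.22
eef_pos: [677.3, 179.9, 314.1]
tcp_rot: [3.139, -0.0, 1.534]
ft_force: [1.4, -1.9, 11.9]
opening: 0.268
```

```bash
python3 -m pendant '[{"x":0,"y":0,"z":-0.01,"rx":0,"ry":0,"rz":0,"jaw":0},{"x":0,"y":0,"z":-0.01,"rx":0,"ry":0,"rz":0,"jaw":0.6},{"x":0,"y":0,"z":-0.01,"rx":0,"ry":0,"rz":0,"jaw":0.6},{"x":0,"y":0,"z":-0.01,"rx":0,"ry":0,"rz":0,"jaw":0.6},{"x":0,"y":0,"z":-0.01,"rx":0,"ry":0,"rz":0,"jaw":0.6},{"x":0,"y":0,"z":-0.2,"rx":0,"ry":0,"rz":0,"jaw":0.6},{"x":0,"y":0,"z":-0.5,"rx":0,"ry":0,"rz":0,"jaw":0.6},{"x":0,"y":0,"z":-0.8,"rx":0,"ry":0,"rz":0,"jaw":0.6},{"x":-0.3,"y":0,"z":-1,"rx":0,"ry":0,"rz":0,"jaw":0.6},{"x":-0.4,"y":0,"z":-1,"rx":0,"ry":0,"rz":0,"jaw":0.6}]'
python3 - <<'E'
from kn import *
c=save('scene','c25.png'); cv2.imwrite('pics/c25a.png',cv2.resize(c['img'][200:380,180:450,::-1],None,fx=2.95,fy=2.95,interpolation=2))
c=save('wrist','w25.png')
E
```

```text
t: 59.48
eef_pos: [674.7, 118.3, 464.8]
tcp_rot: [3.137, -0.0, 1.533]
ft_force: [0.4, -0.1, -0.4]
opening: 0.599
```

View pics/c25a.png

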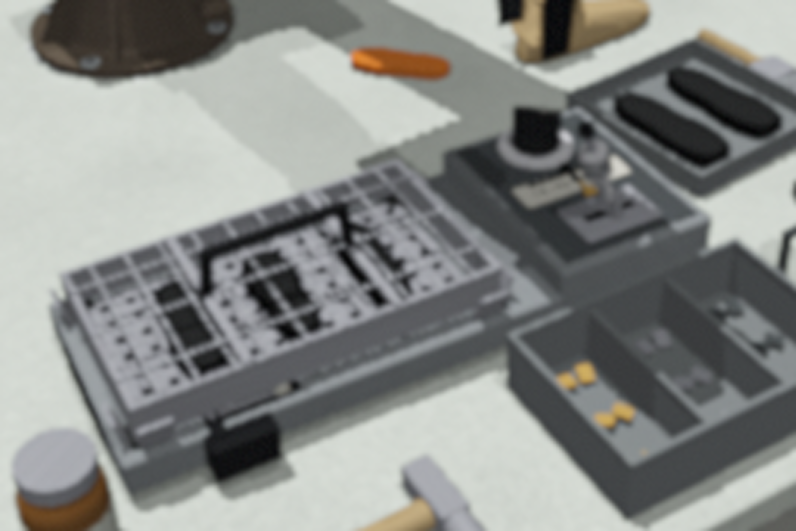

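View pics/w25.png

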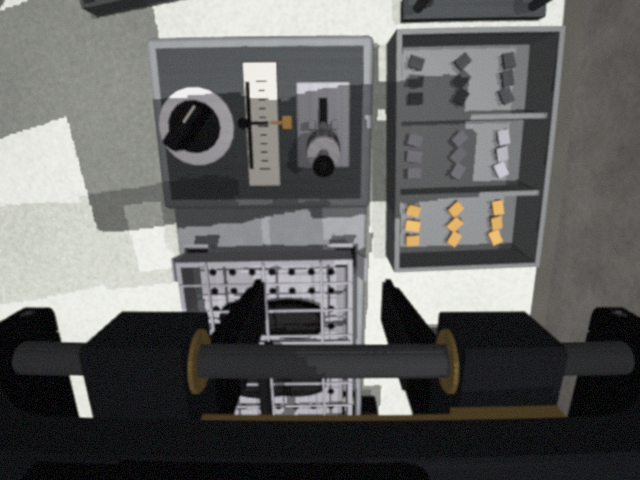

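Lever leans to the bed now: ball (323,165), collar (323,148), pointer still on the tab. I'll check the angle.

Run:
```python
from kn import *
c=cam('wrist')
def W(l): return np.r_[R@np.array(l[:2])+o,l[2]]
for a in (-.2,-.27,-.31,-.35):
    print(a,[w2pix(c,W((58,290+r*np.sin(a),74+r*np.cos(a))))[0].round(1) for r in (78,91,104)])
i=c['img'][:,:,::-1]; cv2.imwrite('pics/w25a.png',cv2.resize(i[70:190,270:380],None,fx=5,fy=5,interpolation=2))
# guard switch view from scene
s=cam('scene'); cv2.imwrite('pics/c26a.png',cv2.resize(s['img'][300:370,230:350,::-1],None,fx=6,fy=6,interpolation=2))
```

```text
-0.2 [array([323.2, 146.6]), array([323.2, 150.7]), array([323.2, 155.2])]
-0.27 [array([323.3, 153.8]), array([323.3, 159.3]), array([323.3, 165.4])]
-0.31 [array([323.3, 157.7]), array([323.3, 164.1]), array([323.3, 171. ])]
-0.35 [array([323.3, 161.5]), array([323.3, 168.7]), array([323.3, 176.4])]
```

View pics/w25a.png

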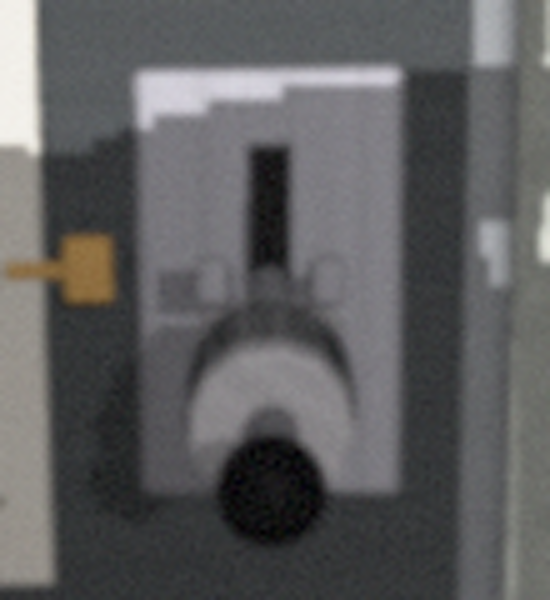

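View pics/c26a.png

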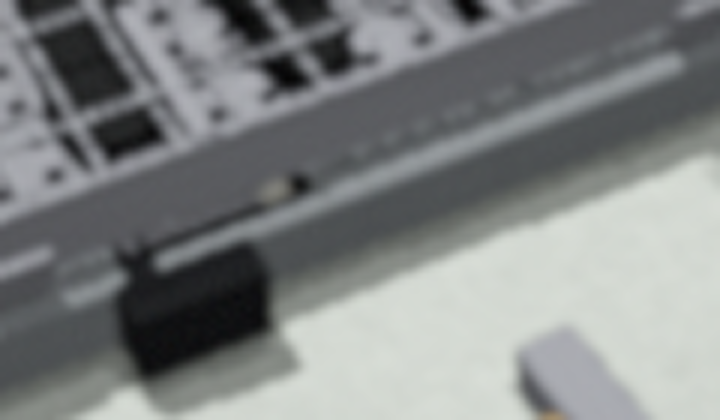

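The lever stands at about -0.29 (joint ≈0.64, just inside "on"), not on its end stop. I'll nudge the ball a bit further with closed fingers for margin.

```bash
python3 -m pendant '[{"x":0.3,"y":0.01,"z":0,"rx":0,"ry":0,"rz":0,"jaw":0},{"x":0.56,"y":0.01,"z":0,"rx":0,"ry":0,"rz":0,"jaw":0},{"x":0.56,"y":0.01,"z":0,"rx":0,"ry":0,"rz":0,"jaw":0},{"x":0.56,"y":0.01,"z":0.1,"rx":0,"ry":0,"rz":0,"jaw":0},{"x":0.56,"y":0.01,"z":0.2,"rx":0,"ry":0,"rz":0,"jaw":0},{"x":0.56,"y":0.01,"z":0.3,"rx":0,"ry":0,"rz":0,"jaw":0},{"x":0.56,"y":0.01,"z":0.35,"rx":0,"ry":0,"rz":0,"jaw":0},{"x":0.56,"y":0.01,"z":0.35,"rx":0,"ry":0,"rz":0,"jaw":0}]'; python3 go.py 677 203 355 1.534
```

```text
t: 60.68
eef_pos: [679.7, 203.5, 409.1]
tcp_rot: [-3.141, 0.0, 1.533]
ft_force: [0.3, -0.0, -0.4]
opening: 0.004
now [679.7 203.5 409.1] [-3.1407e+00  3.0000e-04  1.5333e+00] F [ 0.3 -0.  -0.4] op 0.004 t 60.67
full {"x":-0.004,"y":-0.017,"z":0.361,"rx":-0.001,"rz":-0.001} rows 0.9
```

```bash
python3 -m pendant '[{"x":0,"y":-0.017,"z":0.15,"rx":0,"ry":0,"rz":0,"jaw":0},{"x":0,"y":-0.017,"z":0.3,"rx":0,"ry":0,"rz":0,"jaw":0},{"x":0,"y":-0.017,"z":0.36,"rx":0,"ry":0,"rz":0,"jaw":0},{"x":0,"y":-0.017,"z":0.36,"rx":0,"ry":0,"rz":0,"jaw":0}]'; python3 -m pendant '[{"x":-0.04,"y":0,"z":0,"rx":0,"ry":0,"rz":0,"jaw":0},{"x":-0.08,"y":0,"z":0,"rx":0,"ry":0,"rz":0,"jaw":0},{"x":-0.08,"y":0,"z":0,"rx":0,"ry":0,"rz":0,"jaw":0}]'
```

```text
t: 61.18
eef_pos: [677.2, 203.8, 355.9]
tcp_rot: [-3.142, 0.0, 1.534]
ft_force: [-0.8, -1.0, 1.2]
opening: 0.002
t: 61.55
eef_pos: [676.6, 191.2, 356.3]
tcp_rot: [3.141, -0.0, 1.533]
ft_force: [-0.5, -0.2, -0.1]
opening: 0.007
```

```bash
python3 -m pendant '[{"x":-0.02,"y":0,"z":0,"rx":0,"ry":0,"rz":0,"jaw":0},{"x":-0.02,"y":0,"z":0,"rx":0,"ry":0,"rz":0,"jaw":0}]'
```

```text
t: 61.8
eef_pos: [676.4, 189.3, 356.0]
tcp_rot: [3.141, -0.001, 1.534]
ft_force: [0.5, 4.1, -0.7]
opening: 0.003
```

```bash
python3 -m pendant '[{"x":-0.013,"y":0,"z":0,"rx":0,"ry":0,"rz":0,"jaw":0},{"x":-0.013,"y":0,"z":0,"rx":0,"ry":0,"rz":0,"jaw":0}]';python3 -m pendant '[{"x":-0.013,"y":0,"z":0,"rx":0,"ry":0,"rz":0,"jaw":0},{"x":-0.013,"y":0,"z":0,"rx":0,"ry":0,"rz":0,"jaw":0}]'
```

```text
t: 62.05
eef_pos: [676.3, 188.4, 356.1]
tcp_rot: [3.14, -0.003, 1.534]
ft_force: [0.6, 12.4, 0.2]
opening: 0.004
t: 62.3
eef_pos: [676.2, 187.5, 356.1]
tcp_rot: [3.14, -0.006, 1.534]
ft_force: [2.9, 19.1, -1.5]
opening: 0.007
```

The force rises at once to 19 N without travel: the lever is against its stop. Backing off.

```bash
python3 -m pendant '[{"x":0.06,"y":0,"z":0,"rx":0,"ry":0,"rz":0,"jaw":0},{"x":0.1,"y":0,"z":0,"rx":0,"ry":0,"rz":0,"jaw":0},{"x":0.1,"y":0,"z":-0.3,"rx":0,"ry":0,"rz":0,"jaw":0},{"x":0.1,"y":0,"z":-0.7,"rx":0,"ry":0,"rz":0,"jaw":0},{"x":0,"y":0,"z":-1,"rx":0,"ry":0,"rz":0,"jaw":0.3},{"x":-0.4,"y":0,"z":-1,"rx":0,"ry":0,"rz":0,"jaw":0.5},{"x":-0.5,"y":0,"z":-1,"rx":0,"ry":0,"rz":0,"jaw":0.5},{"x":-0.5,"y":0,"z":-1,"rx":0,"ry":0,"rz":0,"jaw":0.5}]'
python3 - <<'E'
from kn import *
c=save('wrist','w27.png')
def W(l): return np.r_[R@np.array(l[:2])+o,l[2]]
for a in (-.27,-.31,-.35):
    print(a,[w2pix(c,W((58,290+r*np.sin(a),74+r*np.cos(a))))[0].round(1) for r in (78,101,104)])
i=c['img']; g=i.sum(2)
m=((g<90)&(np.abs(np.indices(g.shape)[1]-323)<25)&(np.indices(g.shape)[0]>130)&(np.indices(g.shape)[0]<215)).astype(np.uint8)
n,l,s,ce=cv2.connectedComponentsWithStats(m); print([(s[k].tolist(),ce[k].round(1)) for k in range(1,n) if s[k][4]>80])
cv2.imwrite('pics/w27a.png',cv2.resize(i[70:210,230:390,::-1],None,fx=4.5,fy=4.2,interpolation=2))
s=save('side','s27.png')
E
```

```text
t: 63.3
eef_pos: [673.7, 109.2, 505.6]
tcp_rot: [-3.141, 0.0, 1.532]
ft_force: [0.1, -0.0, 0.4]
opening: 0.367
-0.27 [array([324.2, 140.5]), array([324.2, 148.5]), array([324.3, 149.6])]
-0.31 [array([324.2, 144. ]), array([324.2, 153.3]), array([324.3, 154.6])]
-0.35 [array([324.2, 147.4]), array([324.2, 157.9]), array([324.3, 159.4])]
[([316, 149, 18, 19, 244], array([324.6, 157.8]))]
```

View pics/w27a.png

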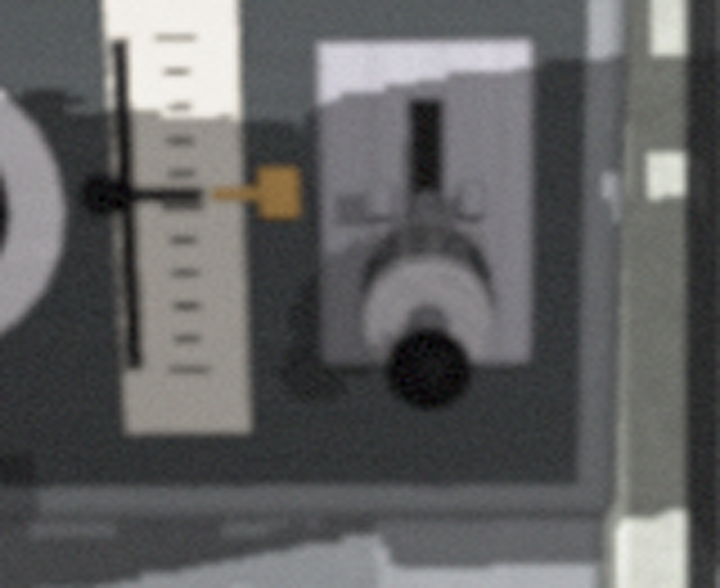

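View pics/s27.png

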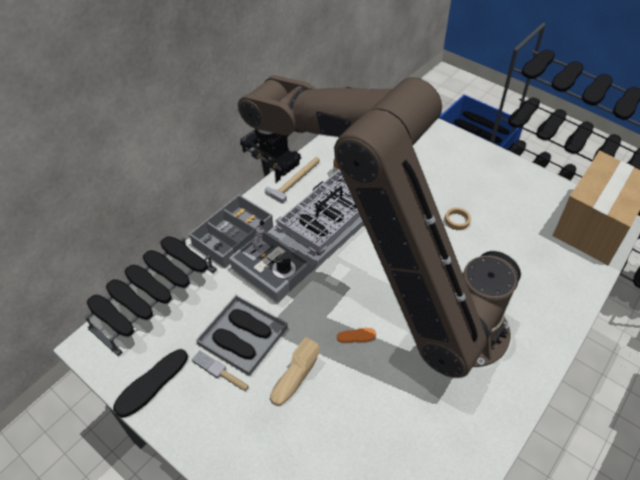

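The ball is now at (325,158), lean ≈-0.34, on the stop. Collar is down, pointer is on the tab, guard and trays are in order, and the arm is clear.

```bash
python3 -c "
from cell import env
print(env.job_done()); print(env.state()['t'])"
```

```text
the job is handed in; nothing more can be done
None
the job is handed in; nothing more can be done
```

The changeover is done and handed in at about 63 s of the 210 s allowed. No verdict was reported.

- **Soles:** I lifted off the guard and put both dried soles in the outgoing tray. The three small black soles on the bench went on the bed, flat and not touching. No fourth small sole was in view.
- **Guard:** It is back between the corner guides at its original height. The pictures show the rim over the switch lever as at the start. I judged the lever pressed from that, as the switch angle itself can't be read.
- **Knob:** I turned it until the pointer was level with the brass tab, within about 0.2 mm. It was still lined up in the last picture.
- **Start toggle:** I lifted the collar, swung the lever over and let the collar drop back. My first check put the lever at about 0.64 rad, only just inside "on". I nudged its ball to the end stop, where the push force rose to about 19 N. The last check reads about 0.69 rad with the collar down.
- **Bystanders:** In the last pictures the last, brush, tape, jars and orange sole are where they were, and the arm is clear of everything.

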